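Put the lenses away in the double-door desk cabinet

ROBOT

A 6-joint arm with a two-finger parallel gripper is mounted at the origin on the work surface. World frame = base frame: x ahead of the robot, y to its left, z up, the work surface at z = 0. Lengths are in mm, angles in rad, forces in N, time in s.
With the tool pointing down it reaches from about 400 to 925 mm from the base axis. Payload 12.5 kg.
Tool frame: the origin (TCP) lies on the mounting face of the last link; the fingertips stand 190 mm ahead of it and the grasp point (between the pads) lies 171 mm ahead of it; z points along the fingers, y is the line along which they close (so a half turn about z gives the same grasp; the last joint's range is limited). The gripper opens to 95 mm and grips with 3 to 60 N. Pads are 20 mm wide; open, the fingers measure 119 mm over their backs; the gripper's body (75 mm by 180 mm) begins 59 mm behind the grasp point.
Start: joints at [1.184, 0.491, 1.559, -0, 1.092, -0.106], TCP at [173.179, 600.528, 404.761] pointing down, gripper open.
Joint ranges: [-3.1, 3.1], [-0.84, 2.19], [0.05, 2.79], [-1.13, 4.28], [0.06, 2.93], [-2.69, 2.69]. Speed limits (rad/s): [2.22, 2.22, 2.79, 3.14, 3.14, 3.14].

INTERFACE

Orientations are given as [roll, pitch, yaw] about the fixed x, y, z axes, in that order (R = Rz(yaw) Ry(pitch) Rx(roll)).
In Python, from cell import env gives the robot as it stands.
- The arm moves only by the tool carry_out, never from a script. Its argument "series" is a list of rows, each a list of 5 numbers: the shift along the tool's x, y, z in m, then the turn about the tool's z in degrees, then the opening, from 0 (shut) to 1 (fully open). A call has 1 to 20 rows; each row is the pose to reach, as a shift and turn from the pose commanded when the call began, along the tool's axes at that moment; what a row does not reach only later rows make up. A row lasts 1/8 s, in which the tool goes at most 62.5 mm and 10.7 degrees, less where a joint would pass 70% of its speed; a pose out of reach is approached as far as the arm can. A call with a gripper value outside its range is refused whole. The fingers move at their own pace and stop on an object; the grip force is fixed at half the most. Time passes only in rows, so rows that repeat a pose let the fingers close. It gives the time, the measured TCP pose, the force, the opening and the grip force at its end, in the units of the state.
- env.state(): the state, without advancing time (a new reading comes with each control period).
- env.read_camera(name): name is "scene" or "top"; returns (picture, depth): 384x512x3 uint8, red, green, blue; 384x512 float32, mm along the optical axis (not along the pixel's ray), 0 where there is no reading.
- env.get_calibration(name): a dict with "intrinsics" (3x3 intrinsics, pixels), "cam_to_world" (4x4, takes a point from camera to world coordinates). Camera axes: x right, y up, looking along -z (the intrinsics and any distortion apply to the point x, -y, -z); pixel columns grow to the right and rows downward; lengths in mm; the calibration is good to about 2 mm. A picture is of the moment at which its call begins. get_calibration takes no time and is no camera call.
- env.job_done(): hands the job in; it is judged then, once.
The state is a dict: "t": time; "joints": joint angles; "qvel": joint speeds; "tau": joint torques, N m; "eef_pos": TCP position; "tcp_rot": TCP orientation; "ft_force": force on the tool from outside, world axes, zero at the start; "moment": the same for the moment, N m; "opening": opening from 0.0 (shut) to 1.0 (fully open); "grip_force": force on a finger pad.
Only numpy, scipy, OpenCV 4.12 (cv2) and the standard library are available. Lean on these libraries where they do the work, as an engineer would, in place of code of your own. Each camera call takes 0.05 s, during which the arm holds its last target. There are 200 camera calls.

TASK

Put every camera lens that stands on the desk away in the low oak cabinet, cap up, on the ledges inside its two doors (any ledge, any order). Turn the brass latch fully open while the doors are still shut, swing the left door wide open and only then the overlapped right one, stand all the lenses on the ledges while both doors are wide open, then shut the right door, after it the left one, both fully home, and turn the latch fully closed again; leave the other things on the desk where they are.

Things in the scene. Friction and masses are not known exactly. Their poses are not given: they have to be found in the camera images.
- cabinet: Low oak desk cabinet, 360 wide (y) x 150 deep (x) x 180 mm high, fixed to the desk, turned a little at random. Origin at desk level, in the middle of the carcass's front plane; own x points into the cabinet (away from the robot), y to the robot's left. Its double door covers the front, the left leaf_a overlapping the right leaf_b.
- leaf_a (a joint): LEFT leaf of the cabinet's double door, oak, 178 wide x 162 high x 15 thick, its top edge at z = 172 mm, hinge line upright at its outer edge. 0 = shut, grows as it swings out towards the robot, stop at 1.75 rad. Stiff hinge: stays where it is left; 1 to 2 N at the handle moves it. Overlaps leaf_b: opened first, shut last.
- leaf_b (a joint): RIGHT leaf of the cabinet's double door, oak, 178 wide x 162 high x 15 thick, its top edge at z = 172 mm, hinge line upright at its outer edge. 0 = shut, grows as it swings out towards the robot, stop at 1.75 rad. Stiff hinge: stays where it is left; 1 to 2 N at the handle moves it. Held shut by leaf_a's strip.
- leaf_a_strip (a point): Middle of the overlap strip on leaf_a's free edge, 30 mm wide, reaching 16 mm over leaf_b's front: leaf_b cannot come out while leaf_a is shut, and must be shut before leaf_a.
- leaf_a_stud (a point): Top of a brass stud 8 mm thick on leaf_a's top edge, 150 mm from the hinge line, z = 190 mm, standing 18 mm above the edge. The closed latch's hook lies in front of it (about 6 mm of play).
- latch (a joint): Brass quarter-turn latch on the cabinet's roof, axis upright. 0 = closed (hook before leaf_a's stud, tail with the peg pointing into the cabinet's +x), pi/2 = open (hook clear, tail to the cabinet's -y); opens clockwise from above. Stops at both ends, stays where left, about 1 N at the peg. Closes only with leaf_a shut to within 0.03 rad, else it strikes the stud.
- latch_peg (a point): Grip point of the latch handle, moves with it: an upright round brass peg 12 mm thick on the latch's tail, 45 mm from the latch's axis, its top at z = 232 mm; this point at z = 216 mm. The latch's flat arm under it has its top at z = 189 mm, the roof z = 180 mm.
- latch_hinge (a point): Point on the latch's upright turning axis, z = 216 mm.
- leaf_a_handle (a point): Grip point of the left leaf's handle, moves with it: a steel post 12 mm thick, upright, its axis 36 mm off the leaf's front face and 135 mm from the hinge line. Open from above: held only by a stub at its foot (stub top z = 121 mm), post top z = 172 mm, this point z = 152 mm. Being round, it can turn between the fingers.
- leaf_b_handle (a point): Grip point of the right leaf's handle, moves with it: a steel post 12 mm thick, upright, its axis 36 mm off the leaf's front face and 135 mm from the hinge line. Open from above: held only by a stub at its foot (stub top z = 121 mm), post top z = 172 mm, this point z = 152 mm. Being round, it can turn between the fingers.
- leaf_a_hinge (a point): Point on the left leaf's upright hinge line, z = 150 mm; does not shift as the leaf turns. From above the leaf opens clockwise about it.
- leaf_b_hinge (a point): Point on the right leaf's upright hinge line, z = 150 mm; does not shift as the leaf turns. From above the leaf opens anticlockwise about it.
- leaf_a_ledge (a point): Centre of the upper surface (z = 117 mm) of the ledge inside the left leaf, moves with it. y along the leaf, x away from its inner face. Inside 140 long x 57 deep, between the leaf's face (x = -28.5 mm) and a rail 20 mm high (x = +28.5 mm); end lips 8 mm high. Open from above when the leaf is out; leaf top 55 mm above the ledge, roof underside 53. Two lenses fit well at y = -40 and +40 mm.
- leaf_b_ledge (a point): Centre of the upper surface (z = 117 mm) of the ledge inside the right leaf, moves with it. y along the leaf, x away from its inner face. Inside 140 long x 57 deep, between the leaf's face (x = -28.5 mm) and a rail 20 mm high (x = +28.5 mm); end lips 8 mm high. Open from above when the leaf is out; leaf top 55 mm above the ledge, roof underside 53. Two lenses fit well at y = -40 and +40 mm.
- lens1_mid (a point): Centre of a camera lens: an upright drum 46 mm in diameter and 45 mm tall, black, grey and silver with a ribbed ring, steel mount down and black cap up, about 0.16 kg, standing on the desk to the robot's right; this point is half-way up (22.5 mm above its foot), z axis up out of the cap. None if this lens is absent today (2 to 4 are present).
- lens2_mid (a point): Centre of a camera lens: an upright drum 46 mm in diameter and 45 mm tall, black, grey and silver with a ribbed ring, steel mount down and black cap up, about 0.16 kg, standing on the desk to the robot's right; this point is half-way up (22.5 mm above its foot), z axis up out of the cap. None if this lens is absent today (2 to 4 are present).
- lens3_mid (a point): Centre of a camera lens: an upright drum 46 mm in diameter and 45 mm tall, black, grey and silver with a ribbed ring, steel mount down and black cap up, about 0.16 kg, standing on the desk to the robot's right; this point is half-way up (22.5 mm above its foot), z axis up out of the cap. None if this lens is absent today (2 to 4 are present).
- lens4_mid (a point): Centre of a camera lens: an upright drum 46 mm in diameter and 45 mm tall, black, grey and silver with a ribbed ring, steel mount down and black cap up, about 0.16 kg, standing on the desk to the robot's right; this point is half-way up (22.5 mm above its foot), z axis up out of the cap. None if this lens is absent today (2 to 4 are present).
There are look-alikes about, which are no part of the job. Leave any orange or red look-alike of the part that bears lens1_mid alone. What is shaped like the part that bears lens2_mid but blue is not meant.

How it is judged (in metres and radians):
On the way, in this order (a step that is already met when the one before it is completed fails the run):
1. the latch is turned fully open (past 1.4 rad) with both leaves still shut (each under 0.1 rad) (value of joint latch above 1.4 rad and value of joint each of leaf_a, leaf_b below 0.1 rad), for 0.2 s.
2. the left leaf is wide open (past 1.35 rad), the right one still shut (under 0.1 rad) (value of joint leaf_a above 1.35 rad and value of joint leaf_b below 0.1 rad), for 0.2 s.
3. both leaves are wide open (past 1.35 rad) (value of joint each of leaf_a, leaf_b above 1.35 rad), for 0.2 s.
4. every lens present stands cap up on a ledge, let go, with both leaves wide open (past 1.2 rad) (((x of lens1_mid in the frame of leaf_a_ledge between -0.02 and 0.02 m and y of lens1_mid in the frame of leaf_a_ledge between -0.065 and 0.065 m and z of lens1_mid in the frame of leaf_a_ledge between 0.014 and 0.031 m) or (x of lens1_mid in the frame of leaf_b_ledge between -0.02 and 0.02 m and y of lens1_mid in the frame of leaf_b_ledge between -0.065 and 0.065 m and z of lens1_mid in the frame of leaf_b_ledge between 0.014 and 0.031 m)) and angle between each of lens1_mid, lens2_mid, lens3_mid, lens4_mid's own z axis and vertical below 0.25 rad and ((x of lens2_mid in the frame of leaf_a_ledge between -0.02 and 0.02 m and y of lens2_mid in the frame of leaf_a_ledge between -0.065 and 0.065 m and z of lens2_mid in the frame of leaf_a_ledge between 0.014 and 0.031 m) or (x of lens2_mid in the frame of leaf_b_ledge between -0.02 and 0.02 m and y of lens2_mid in the frame of leaf_b_ledge between -0.065 and 0.065 m and z of lens2_mid in the frame of leaf_b_ledge between 0.014 and 0.031 m)) and ((x of lens3_mid in the frame of leaf_a_ledge between -0.02 and 0.02 m and y of lens3_mid in the frame of leaf_a_ledge between -0.065 and 0.065 m and z of lens3_mid in the frame of leaf_a_ledge between 0.014 and 0.031 m) or (x of lens3_mid in the frame of leaf_b_ledge between -0.02 and 0.02 m and y of lens3_mid in the frame of leaf_b_ledge between -0.065 and 0.065 m and z of lens3_mid in the frame of leaf_b_ledge between 0.014 and 0.031 m)) and ((x of lens4_mid in the frame of leaf_a_ledge between -0.02 and 0.02 m and y of lens4_mid in the frame of leaf_a_ledge between -0.065 and 0.065 m and z of lens4_mid in the frame of leaf_a_ledge between 0.014 and 0.031 m) or (x of lens4_mid in the frame of leaf_b_ledge between -0.02 and 0.02 m and y of lens4_mid in the frame of leaf_b_ledge between -0.065 and 0.065 m and z of lens4_mid in the frame of leaf_b_ledge between 0.014 and 0.031 m)) and value of joint each of leaf_a, leaf_b above 1.2 rad and contact force between the fingers and lens1 below 0.1 N and contact force between the fingers and lens2 below 0.1 N and contact force between the fingers and lens3 below 0.1 N and contact force between the fingers and lens4 below 0.1 N), for 0.2 s.
5. the right leaf is shut (under 0.06 rad) while the left is still open (past 0.3 rad) (value of joint leaf_b below 0.06 rad and value of joint leaf_a above 0.3 rad), for 0.2 s.
6. both leaves are shut (under 0.06 rad) with the latch still open (past 1.2 rad) (value of joint each of leaf_a, leaf_b below 0.06 rad and value of joint latch above 1.2 rad), for 0.1 s.
At the end, for the whole second after the job is handed in: Latch closed (joint under 0.12 rad), both leaves shut (each under 0.06 rad), every lens present standing cap up (tilted less than 0.25 rad) and at rest on one of the two door ledges (its centre within 65 mm along and 20 mm across of the ledge's middle, 14 to 31 mm above the ledge) (value of joint latch below 0.12 rad and value of joint each of leaf_a, leaf_b below 0.06 rad and ((x of lens1_mid in the frame of leaf_a_ledge between -0.02 and 0.02 m and y of lens1_mid in the frame of leaf_a_ledge between -0.065 and 0.065 m and z of lens1_mid in the frame of leaf_a_ledge between 0.014 and 0.031 m) or (x of lens1_mid in the frame of leaf_b_ledge between -0.02 and 0.02 m and y of lens1_mid in the frame of leaf_b_ledge between -0.065 and 0.065 m and z of lens1_mid in the frame of leaf_b_ledge between 0.014 and 0.031 m)) and angle between each of lens1_mid, lens2_mid, lens3_mid, lens4_mid's own z axis and vertical below 0.25 rad and ((x of lens2_mid in the frame of leaf_a_ledge between -0.02 and 0.02 m and y of lens2_mid in the frame of leaf_a_ledge between -0.065 and 0.065 m and z of lens2_mid in the frame of leaf_a_ledge between 0.014 and 0.031 m) or (x of lens2_mid in the frame of leaf_b_ledge between -0.02 and 0.02 m and y of lens2_mid in the frame of leaf_b_ledge between -0.065 and 0.065 m and z of lens2_mid in the frame of leaf_b_ledge between 0.014 and 0.031 m)) and ((x of lens3_mid in the frame of leaf_a_ledge between -0.02 and 0.02 m and y of lens3_mid in the frame of leaf_a_ledge between -0.065 and 0.065 m and z of lens3_mid in the frame of leaf_a_ledge between 0.014 and 0.031 m) or (x of lens3_mid in the frame of leaf_b_ledge between -0.02 and 0.02 m and y of lens3_mid in the frame of leaf_b_ledge between -0.065 and 0.065 m and z of lens3_mid in the frame of leaf_b_ledge between 0.014 and 0.031 m)) and ((x of lens4_mid in the frame of leaf_a_ledge between -0.02 and 0.02 m and y of lens4_mid in the frame of leaf_a_ledge between -0.065 and 0.065 m and z of lens4_mid in the frame of leaf_a_ledge between 0.014 and 0.031 m) or (x of lens4_mid in the frame of leaf_b_ledge between -0.02 and 0.02 m and y of lens4_mid in the frame of leaf_b_ledge between -0.065 and 0.065 m and z of lens4_mid in the frame of leaf_b_ledge between 0.014 and 0.031 m)) and linear speed of each of lens1, lens2, lens3, lens4 below 0.02 m/s); the robot touches nothing.
It fails at once if one of the other things on the desk is disturbed (moved more than 30 mm) (distance of any of mug, spray, tape, deck, marker, cards, tin from where it was at the start of the episode above 0.03 m).
Of lens1, lens2, lens3, lens4 only 2 to 4 are there at a start; the rules pass over those that are not, and their reading is None.
At some moment in a run one of lens1, lens2, lens3, lens4 may be knocked a few centimetres aside while the robot is not near it.
It also fails if it takes over 210 s, if anything falls off the work surface, if the arm or the gripper's body presses on something with over 40 N, if the wrist force passes 120 N, or if a joint passes its speed limit or range.

## Working session

There is one attempt and no reset: what is moved stays moved. The work goes in short steps, Python scripts to look and compute and a tool call to move; the robot and the scene stay as the last step left them, time stands still between calls to the robot, and variables do not carry over. Pictures are saved under pics/ and viewed, at most 17 in all, crops included, and the job is handed in when it is done.

Besides the shell and the picture viewer there is one more tool, called in YAML: its name, and indented under it one key for each argument. carry_out: Moves the arm, as the interface text tells. Its arguments: {"type":"object","properties":{"series":{"type":"array","items":{"type":"array","items":{"type":"number"}}}},"required":["series"]}

```bash
mkdir -p pics; ls; cat > h.py <<'E'
from cell import env
import numpy as np, cv2
from scipy.spatial.transform import Rotation as R
def cam(n,save=None):
    p,d=env.read_camera(n)
    if save: cv2.imwrite('pics/'+save,p[:,:,::-1])
    return p,d,env.get_calibration(n)
def cloud(d,c):
    K=np.array(c['intrinsics']);T=np.array(c['cam_to_world'])
    v,u=np.mgrid[:d.shape[0],:d.shape[1]]
    X=np.stack([(u-K[0,2])/K[0,0]*d,-(v-K[1,2])/K[1,1]*d,-d],-1)
    return X@T[:3,:3].T+T[:3,3]
E
python3 - <<'E'
from h import *
for n in('scene','top'):
    p,d,c=cam(n,n+'1.png'); print({k:np.round(v,3).tolist() for k,v in c.items()}, (d==0).mean())
    np.savez(n+'1.npz',p=p,d=d,P=cloud(d,c))
s=env.state();print(s)
E
```

```text
pics
{'intrinsics': [[480.056, 0.0, 254.199], [0.0, 480.056, 194.525], [0.0, 0.0, 1.0]], 'cam_to_world': [[0.233, -0.764, 0.602, 1251.507], [0.972, 0.195, -0.13, -256.861], [-0.018, 0.615, 0.788, 1024.086], [0.0, 0.0, 0.0, 1.0]]} 0.003911336263020833
{'intrinsics': [[453.126, 0.0, 247.093], [0.0, 453.126, 200.161], [0.0, 0.0, 1.0]], 'cam_to_world': [[-0.016, 0.987, -0.159, 359.245], [-1.0, -0.013, 0.023, -95.286], [0.021, 0.16, 0.987, 1367.481], [0.0, 0.0, 0.0, 1.0]]} 0.0038808186848958335
{'t': 0.1, 'joints': array([ 1.18439270e+00,  4.91491944e-01,  1.55940667e+00, -2.22704071e-05,
        1.09166889e+00, -1.05577901e-01]), 'qvel': array([ 1.72586061e-03, -1.93542119e-03, -2.68345828e-03, -6.95860470e-05,
        3.62977726e-05, -4.17000022e-04]), 'tau': array([ 2.52641781e-03, -6.13619900e+01, -2.58606452e+01,  6.94437046e-02,
        4.69782762e-02, -1.64804243e-05]), 'eef_pos': array([173.17275207, 600.49723133, 404.21838985]), 'tcp_rot': array([-3.14062115e+00, -8.30889531e-05,  2.86077716e+00]), 'ft_force': array([-0.01815581,  0.00672608,  0.8343752 ]), 'moment': array([ 0.0339749 , -0.02569483,  0.01908214]), 'grip_force': 0.0, 'opening': 1.0022223226080413}
```

View pics/top1.png

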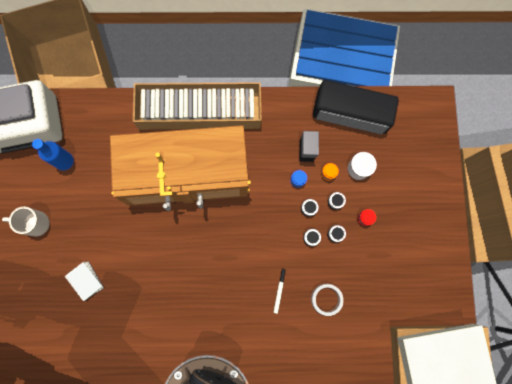

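View pics/scene1.png

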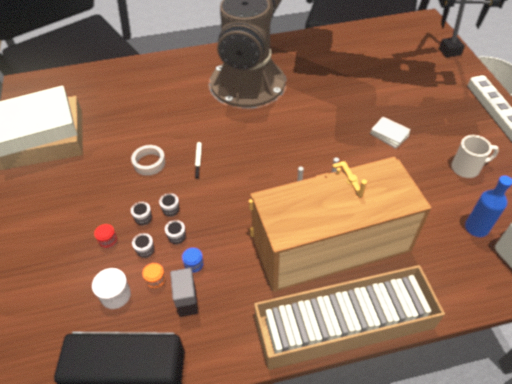

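The top view shows four black-capped lenses at (310,208), (337,200), (313,238) and (337,234). The look-alikes are blue (300,178), orange (330,171) and red (368,217), and there is a white tin at (363,166). The cabinet is at about (180,160), its latch peg at (160,156) and its handles at (167,205) and (200,201).

```bash
python3 - <<'E'
from h import *
for n in('top','scene'):
    z=np.load(n+'1.npz');P=z['P'];p=z['p'].astype(int)
    X,Y,Z=P[...,0],P[...,1],P[...,2]
    m=(Z>174)&(Z<186)&(abs(Y)<300)&(X>350)&(X<800)
    pts=P[m][:,:2].astype(np.float32)
    print(n,'roof',m.sum(),np.median(Z[m]),cv2.minAreaRect(pts))
    m=((Z>25)&(Z<60)&(Y<-80)&(X>250)&(X<800)).astype(np.uint8)
    k,l,s,ce=cv2.connectedComponentsWithStats(m)
    for i in range(1,k):
        if s[i,4]>20:
            q=l==i; t=q&(Z>np.percentile(Z[q],60)-4)
            mm=(P[t][:,:2].min(0)+P[t][:,:2].max(0))/2
            print(np.round(ce[i]),s[i,4],np.round(mm,1),np.round(np.ptp(P[t][:,:2],0)),'ztop',np.round(np.percentile(Z[q],90)),p[q].mean(0).round())
    m=((Z>195)&(Z<245)&(X>350)&(X<800)&(abs(Y)<300)).astype(np.uint8)
    k,l,s,ce=cv2.connectedComponentsWithStats(m)
    for i in range(1,k):
        q=l==i;print('peg?',ce[i].round(),s[i,4],np.median(P[q],0).round(1))
p=cv2.imread('pics/top1.png');a=cv2.resize(p[140:270,100:390],None,fx=2.75,fy=2.75,interpolation=cv2.INTER_CUBIC);cv2.imwrite('pics/crop1.png',a)
E
```

```text
top roof 7295 180.05079790790342 ((641.4745483398438, 56.530670166015625), (208.73802185058594, 360.6312255859375), 4.095454216003418)
[374. 128.] 114 [ 790.7 -516.4] [19. 89.] ztop 57.0 [74. 73. 73.]
[305. 154.] 67 [ 729.8 -311.1] [69. 41.] ztop 53.0 [36. 33. 32.]
[355. 171.] 72 [ 666.1 -457.5] [55. 36.] ztop 59.0 [158. 151. 148.]
[330. 171.] 203 [ 658.1 -378.3] [44. 45.] ztop 48.0 [242. 153.   5.]
[299. 178.] 195 [ 638.2 -284.4] [43. 45.] ztop 48.0 [ 60. 122. 225.]
[337. 201.] 206 [ 569.6 -395. ] [43. 46.] ztop 48.0 [138. 134. 132.]
[240. 195.] 29 [ 589.1 -104.4] [ 4. 44.] ztop 55.0 [105.  73.  44.]
[310. 208.] 200 [ 548.7 -312.9] [45. 42.] ztop 49.0 [138. 136. 134.]
[368. 217.] 208 [ 517.9 -483.8] [42. 42.] ztop 48.0 [237.  42.  33.]
[337. 234.] 212 [ 470.1 -390.6] [44. 45.] ztop 48.0 [139. 136. 134.]
[312. 238.] 211 [ 459.6 -316.6] [44. 44.] ztop 48.0 [143. 142. 139.]
[328. 296.] 208 [ 286.  -356.8] [72. 89.] ztop 33.0 [223. 216. 207.]
peg? [159. 156.] 34 [660.9 104.6 225.7]
peg? [160. 173.] 4 [623.6 105.2 196. ]
peg? [161. 176.] 9 [615.3 102.5 196.1]
scene roof 9014 178.90491163
[... 378 characters left out ...]
6.]
[268. 263.] 276 [ 679.5 -104.4] [165.  49.] ztop 56.0 [131.  96.  63.]
[105. 233.] 308 [ 521.4 -481.4] [47. 45.] ztop 45.0 [226.  71.  64.]
[143. 243.] 303 [ 574.  -392.4] [46. 44.] ztop 45.0 [155. 142. 138.]
[192. 257.] 321 [ 644.9 -281. ] [48. 44.] ztop 46.0 [ 85. 126. 220.]
[153. 273.] 338 [ 663.8 -376.1] [46. 44.] ztop 46.0 [242. 171.  80.]
[114. 293.] 313 [ 693.6 -469.2] [45. 69.] ztop 60.0 [201. 192. 188.]
[105. 282.] 22 [ 673.8 -480.2] [13. 16.] ztop 60.0 [255. 255. 255.]
[105. 290.] 29 [ 695.3 -481.8] [15. 27.] ztop 60.0 [255. 255. 255.]
[187. 307.] 155 [ 766.2 -312.1] [15. 45.] ztop 55.0 [58. 46. 44.]
peg? [349. 176.] 1 [619.8  98.7 195.1]
peg? [363. 186.] 74 [671.9 106.6 218.8]
```

View pics/crop1.png

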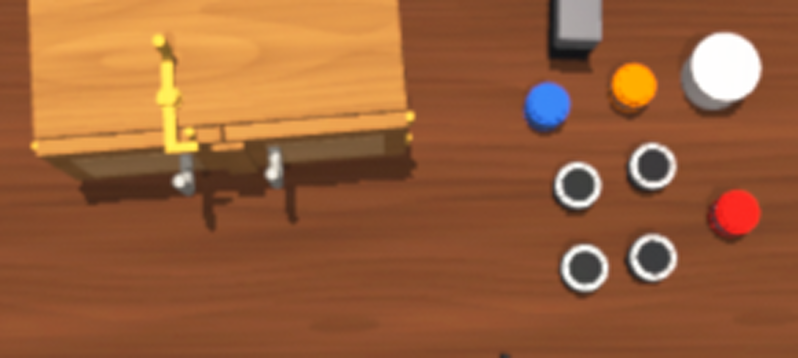

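Choice confirmed: the four white-ringed, black-capped drums in the crop, at (578,185), (652,166), (585,268) and (652,258), are the lenses. The blue, orange and red plain drums stay. Next I fix the cabinet's pose.

```bash
cat >> h.py <<'E'
def ray(c,u,v,z):
    K=np.array(c['intrinsics']);T=np.array(c['cam_to_world'])
    d=T[:3,:3]@np.array([(u-K[0,2])/K[0,0],-(v-K[1,2])/K[1,1],-1]);o=T[:3,3]
    return (o+d*(z-o[2])/d[2])
E
python3 - <<'E'
from h import *
yaw=np.radians(4.2);M=np.array([[np.cos(yaw),np.sin(yaw)],[-np.sin(yaw),np.cos(yaw)]])
for n in('top','scene'):
    z=np.load(n+'1.npz');P=z['P'];p=z['p'];c=env.get_calibration(n)
    Q=P[...,:2]@M.T;Z=P[...,2]
    m=(Z>176.5)&(Z<184)&(P[...,0]>450)&(P[...,0]<800)&(abs(P[...,1])<300)
    q=Q[m];print(n)
    by=np.round(q[:,1]/10);r=[(k,*np.percentile(q[by==k,0],[2,98])) for k in np.unique(by) if (by==k).sum()>100]
    r=np.array(r);print('x edges',np.median(r[:,1:],0).round(1),'slopes',np.polyfit(r[:,0]*10,r[:,1],1)[0].round(4),np.polyfit(r[:,0]*10,r[:,2],1)[0].round(4))
    bx=np.round(q[:,0]/10);r=np.array([np.percentile(q[bx==k,1],[.7,99.3]) for k in np.unique(bx) if (bx==k).sum()>250]);print('y edges',np.median(r,0).round(1))
    hsv=cv2.cvtColor(p,cv2.COLOR_RGB2HSV)
    m=((Z>125)&(Z<176)&(hsv[...,1]<90)&(P[...,0]>450)&(P[...,0]<640)&(P[...,1]>-60)&(P[...,1]<200)).astype(np.uint8)
    k,l,s,ce=cv2.connectedComponentsWithStats(m)
    for i in range(1,k):
        if s[i,4]>3:
            g=l==i;t=g&(Z>Z[g].max()-8);uv=np.argwhere(t).mean(0)[::-1];print('handle',uv,ray(c,*uv,172).round(1),np.median(P[t],0).round(1),s[i,4])
    m=((Z>224)&(Z<245)&(P[...,0]>500)&(P[...,0]<760)&(P[...,1]>0)&(P[...,1]<200));uv=np.argwhere(m).mean(0)[::-1];print('peg',uv,ray(c,*uv,231).round(1),m.sum(),P[m].max(0).round())
E
```

```text
top
x edges [598.9 743.7] slopes 0.0033 0.0036
y edges [-168.   186.8]
handle [198.8 203.4] [545.    5.2 172. ] [545.7   4.9 172.2] 23
handle [165.33333333 205.66666667] [540.1  94.  172. ] [539.5  94.7 171. ] 29
peg [157.9  154.95] [663.3 105.3 231. ] 20 [669. 110. 233.]
scene
x edges [604.8 749.5] slopes 0.0028 0.0045
y edges [-165.7  189.2]
handle [335.95 159.9 ] [547.4  96.2 172. ] [546.1  97.3 169.1] 21
handle [300.88235294 168.41176471] [552.4   7.8 172. ] [551.5   7.4 170.7] 64
handle [333.625 169.25 ] [573.9  81.1 172. ] [547.   93.9 137.4] 13
peg [363.42307692 182.23076923] [671.1 106.8 231. ] 26 [674. 114. 233.]
```

```bash
cat >> h.py <<'E'
O=np.array([598,54.5]);YAW=np.radians(4.0)
def c2w(x,y): c,s=np.cos(YAW),np.sin(YAW);return O+np.array([c*x-s*y,s*x+c*y])
def w2c(p): c,s=np.cos(YAW),np.sin(YAW);d=np.array(p)[:2]-O;return np.array([c*d[0]+s*d[1],-s*d[0]+c*d[1]])
def row(x,y,z,yawdeg,s=None,ref=None):
    "row for grasp point at world x,y,z"
    s=s or env.state();Rm=R.from_euler('xyz',s['tcp_rot']);
    if ref is None: ref=s['eef_pos']
    d=np.array([x,y,z+171])-ref
    t=Rm.inv().apply(d)/1000
    dy=(yawdeg-np.degrees(s['tcp_rot'][2])+180)%360-180
    return [*t.round(4).tolist(),round(-dy,1)]
def show():
    s=env.state();g=s['eef_pos']-[0,0,171];print('t',round(s['t'],2),'grasp',g.round(1),'cab',w2c(g).round(1),'yaw',np.degrees(s['tcp_rot'][2]).round(1),'rp',s['tcp_rot'][:2].round(3),'F',s['ft_force'].round(1),'open',round(s['opening'],3),'grip',round(s['grip_force'],1))
E
python3 - <<'E'
from h import *
show();print(row(667,106,300,184),row(173,600.5,300,184))
E
```

```text
t 0.1 grasp [173.2 600.5 233.2] cab [-385.7  574.3] yaw 163.9 rp [-3.141 -0.   ] F [-0.   0.   0.8] open 1.002 grip 0.0
[-0.6115, -0.3383, -0.0665, np.float64(-20.1)] [0.0002, -0.0001, -0.0668, np.float64(-20.1)]
```

carry_out:
  series:
    - [0,0,-0.06,-10,1]
    - [-0.05,-0.027,-0.0665,-20,1]
    - [-0.1,-0.055,-0.0665,-20,1]
    - [-0.15,-0.083,-0.0665,-20,1]
    - [-0.2,-0.11,-0.0665,-20,0.5]
    - [-0.25,-0.138,-0.0665,-20,0.5]
    - [-0.3,-0.166,-0.0665,-20,0.5]
    - [-0.35,-0.194,-0.0665,-20,0.5]
    - [-0.4,-0.221,-0.0665,-20,0.5]
    - [-0.45,-0.249,-0.0665,-20,0.5]
    - [-0.5,-0.277,-0.0665,-20,0.5]
    - [-0.55,-0.304,-0.0665,-20,0.5]
    - [-0.6,-0.332,-0.0665,-20,0.5]
    - [-0.6115,-0.3383,-0.0665,-20,0.5]
    - [-0.6115,-0.3383,-0.0665,-20,0.5]
    - [-0.6115,-0.3383,-0.0665,-20,0.5]
    - [-0.6115,-0.3383,-0.0665,-20,0.5]

```text
t: 2.22
eef_pos: [666.2, 107.2, 471.7]
tcp_rot: [3.141, 0.0, -3.072]
ft_force: [-0.3, 0.3, -0.6]
opening: 0.503
grip_force: 0.0
```

```bash
python3 - <<'E'
from h import *
show()
p,d,c=cam('scene');a=p[60:260,200:460];cv2.imwrite('pics/peg.png',cv2.resize(a,None,fx=3,fy=3,interpolation=cv2.INTER_CUBIC)[:,:,::-1])
print(row(667,106,219,184))
E
```

```text
t 2.23 grasp [666.2 107.2 300.7] cab [71.7 47.9] yaw -176.0 rp [3.141 0.   ] F [-0.3  0.3 -0.6] open 0.503 grip 0.0
[-0.0006, -0.0011, 0.0817, np.float64(-0.0)]
```

View pics/peg.png

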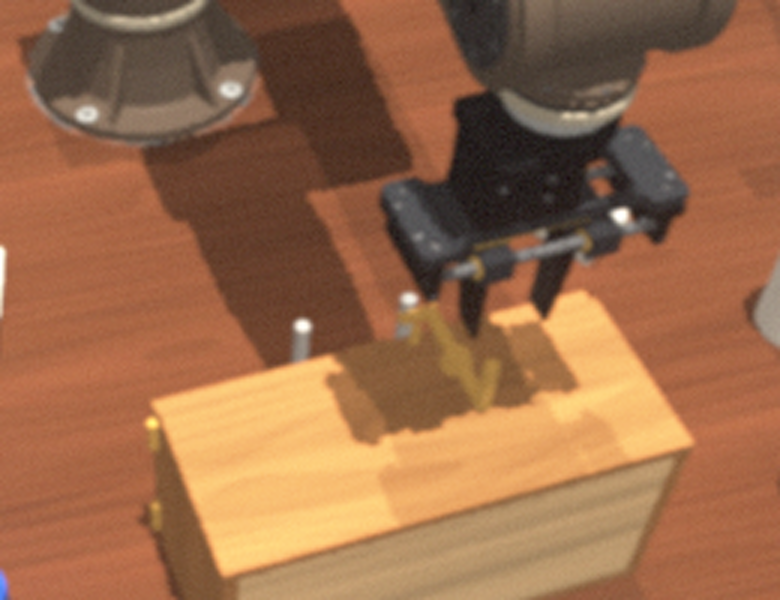

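Fingertips appear at crop (475,330) and (543,313), full frame about (358,170) and (381,164), above the peg at crop (488,375). I'll use them to check the scene camera's bias.

```bash
python3 - <<'E'
from h import *
c=env.get_calibration('scene')
print(ray(c,369.7,167.2,281.7), ray(c,358.3,170,281.7),ray(c,381,164.3,281.7))
E
```

```text
[674.14960629 110.50792333 281.7       ] [675.48326923  85.33803995 281.7       ] [672.49900499 135.79789806 281.7       ]
```

carry_out:
  series:
    - [-0.0036,-0.0021,0.05,0,0.5]
    - [-0.0036,-0.0021,0.0817,0,0.5]
    - [-0.0036,-0.0021,0.0817,0,0.5]
    - [-0.0036,-0.0021,0.0817,0,0.3]
    - [-0.0036,-0.0021,0.0817,0,0.1]
    - [-0.0036,-0.0021,0.0817,0,0.05]
    - [-0.0036,-0.0021,0.0817,0,0.05]
    - [-0.0036,-0.0021,0.0817,0,0.05]

```text
t: 3.28
eef_pos: [670.7, 104.3, 390.1]
tcp_rot: [3.141, 0.001, -3.073]
ft_force: [-0.3, 1.1, 2.0]
opening: 0.121
grip_force: 30.0
```

```bash
sed -i 's/598,54.5/600.5,54.8/' h.py; python3 - <<'E'
from h import *
show()
p,d,c=cam('scene');a=p[60:260,200:460];cv2.imwrite('pics/peg2.png',cv2.resize(a,None,fx=3,fy=3,interpolation=cv2.INTER_CUBIC)[:,:,::-1])
E
```

```text
t 3.27 grasp [670.7 104.3 219.1] cab [73.5 44.4] yaw -176.1 rp [3.141e+00 1.000e-03] F [-0.3  1.1  2. ] open 0.121 grip 30.0
```

View pics/peg2.png

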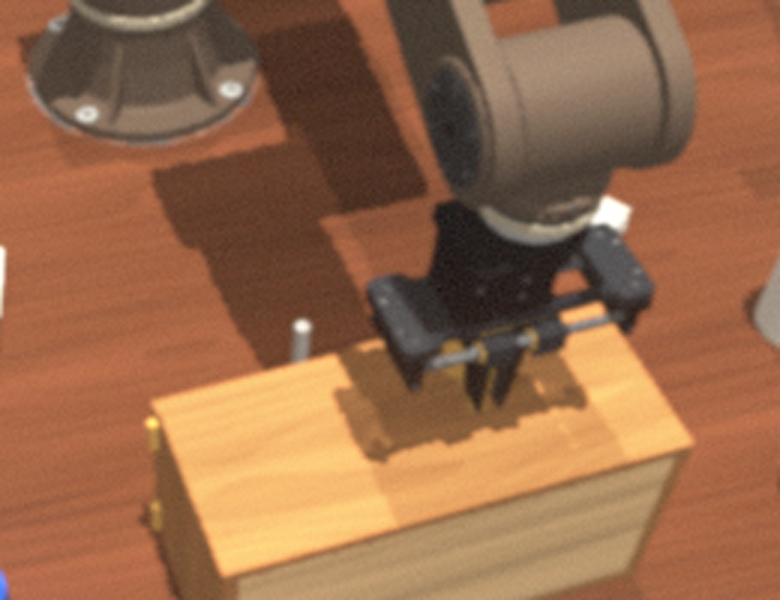

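The fingers hold the peg (opening 11.5 mm, grip 30 N), so I turn the latch along its quarter arc.

carry_out:
  series:
    - [0.0015,-0.0116,0,0,0.05]
    - [0.006,-0.0225,0,0,0.05]
    - [0.0132,-0.0318,0,0,0.05]
    - [0.0225,-0.039,0,0,0.05]
    - [0.0334,-0.0435,0,0,0.05]
    - [0.045,-0.045,0,0,0.05]
    - [0.048,-0.045,0,0,0.05]
    - [0.048,-0.045,0,0,0.05]
    - [0.048,-0.045,0,0,0.05]
    - [0.048,-0.045,0,0,0.05]

```text
t: 4.58
eef_pos: [630.6, 59.0, 390.5]
tcp_rot: [3.135, 0.023, -3.074]
ft_force: [49.2, 31.5, -18.4]
opening: 0.104
grip_force: 36.6
```

```bash
python3 - <<'E'
from h import *
show()
E
```

```text
t 4.58 grasp [630.6  59.  219.5] cab [30.3  2.1] yaw -176.1 rp [3.135 0.023] F [ 49.2  31.5 -18.4] open 0.104 grip 36.6
```

carry_out:
  series:
    - [-0.003,0.002,0,0,0.15]
    - [-0.003,0.002,0,0,0.4]
    - [-0.003,0.002,0,0,0.5]
    - [-0.003,0.002,-0.04,0,0.5]
    - [-0.003,0.002,-0.08,0,0.5]
    - [0.1,0.04,-0.08,0,0.5]
    - [0.1,0.04,-0.08,0,0.5]

```text
t: 5.45
eef_pos: [521.3, 89.0, 469.7]
tcp_rot: [-3.142, -0.0, -3.074]
ft_force: [-0.5, 0.2, 1.1]
opening: 0.503
grip_force: 0.0
```

```bash
sed -i 's/600.5,54.8/602,55/' h.py; python3 - <<'E'
from h import *
show()
p,d,c=cam('scene');P=cloud(d,c);Z=P[...,2]
m=((Z>224)&(Z<245)&(P[...,0]>560)&(P[...,0]<760)&(P[...,1]>0)&(P[...,1]<200));uv=np.argwhere(m).mean(0)[::-1];print('peg',uv,ray(c,*uv,231).round(1),m.sum())
print(row(549,95,220,184),row(549,95,151,184))
cv2.imwrite('pics/s3.png',cv2.resize(p[60:260,200:460],None,fx=3,fy=3,interpolation=cv2.INTER_CUBIC)[:,:,::-1])
E
```

```text
t 5.45 grasp [521.3  89.  298.7] cab [-78.1  39.5] yaw -176.1 rp [-3.142 -0.   ] F [-0.5  0.2  1.1] open 0.503 grip 0.0
peg [335.96428571 172.10714286] [629.8  59.9 231. ] 28
[-0.0322, 0.0026, 0.0788, np.float64(-0.1)] [-0.0324, 0.0025, 0.1478, np.float64(-0.1)]
```

View pics/s3.png

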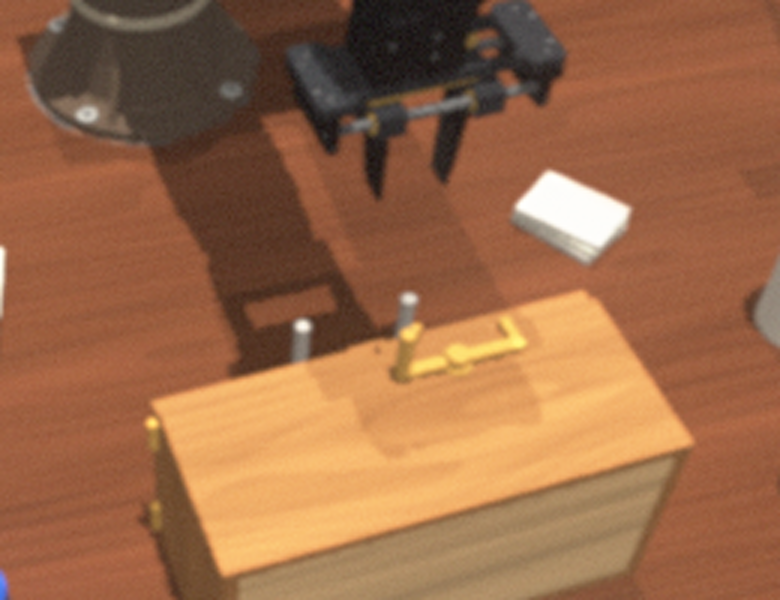

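Latch fully open: the peg is at crop (410,350), with its arm parallel to the front. Both handle posts, (303,330) and (408,300), are unmoved. Next I grip handle A.

carry_out:
  series:
    - [-0.032,0.003,0.04,0,0.4]
    - [-0.032,0.003,0.09,0,0.4]
    - [-0.032,0.003,0.147,0,0.4]
    - [-0.032,0.003,0.147,0,0.4]
    - [-0.032,0.003,0.147,0,0.2]
    - [-0.032,0.003,0.147,0,0.05]
    - [-0.032,0.003,0.147,0,0.05]
    - [-0.032,0.003,0.147,0,0.05]

```text
t: 6.5
eef_pos: [555.1, 96.4, 324.2]
tcp_rot: [3.137, 0.004, -3.075]
ft_force: [0.7, 26.2, 2.2]
opening: 0.081
grip_force: 25.1
```

```bash
python3 - <<'E'
from h import *
show()
# brass hinge blobs, scene cam
z=np.load('scene1.npz');p,P=z['p'],z['P'];h=cv2.cvtColor(p,cv2.COLOR_RGB2HSV)
for n in('scene','top'):
    z=np.load(n+'1.npz');p,P=z['p'],z['P'];h=cv2.cvtColor(p,cv2.COLOR_RGB2HSV);c=env.get_calibration(n)
    m=((h[...,0]>20)&(h[...,0]<32)&(h[...,1]>150)&(h[...,2]>120)).astype(np.uint8)
    k,l,s,ce=cv2.connectedComponentsWithStats(m)
    for i in range(1,k):
        g=l==i
        if s[i,4]>3: q=np.median(P[g],0);print(n,ce[i].round(1),s[i].tolist(),q.round(1),w2c(q).round(1))
E
```

```text
t 6.5 grasp [555.1  96.4 153.2] cab [-43.9  44.6] yaw -176.2 rp [3.137 0.004] F [ 0.7 26.2  2.2] open 0.081 grip 25.1
top [157.2 154.4] [155, 153, 5, 4, 14] [665.4 107.5 230.9] [66.9 47.9]
top [161.7 179.9] [157, 162, 15, 33, 177] [608.8 102.8 189.4] [10.1 47.2]
top [327.5 170.5] [326, 167, 5, 8, 17] [ 658.3 -368.3   45.5] [  26.6 -426.2]
top [248.5 182. ] [248, 181, 2, 3, 6] [ 603.3 -128.4  162.7] [ -11.5 -183.1]
top [168.  187.5] [167, 187, 3, 2, 6] [587.   85.  187.7] [-12.9  31. ]
```

carry_out:
  series:
    - [0,0,0,0,0.3]
    - [0,0,0,0,0.4]
    - [0,0,0,0,0.4]
    - [0,0,0,0,0.4]

```text
t: 7.0
eef_pos: [555.1, 94.1, 322.6]
tcp_rot: [-3.142, -0.0, -3.074]
ft_force: [0.1, 0.5, 0.1]
opening: 0.39
grip_force: 0.0
```

```bash
python3 - <<'E'
from h import *
show()
p,d,c=cam('scene');P,_,ct=cam('top')
a=cv2.resize(p[100:220,250:420],(680,480),interpolation=cv2.INTER_CUBIC)
cv2.imwrite('pics/s4.png',a[:,:,::-1])
E
```

```text
t 7.0 grasp [555.1  94.1 151.6] cab [-44.1  42.2] yaw -176.1 rp [-3.142 -0.   ] F [0.1 0.5 0.1] open 0.39 grip 0.0
```

View pics/s4.png

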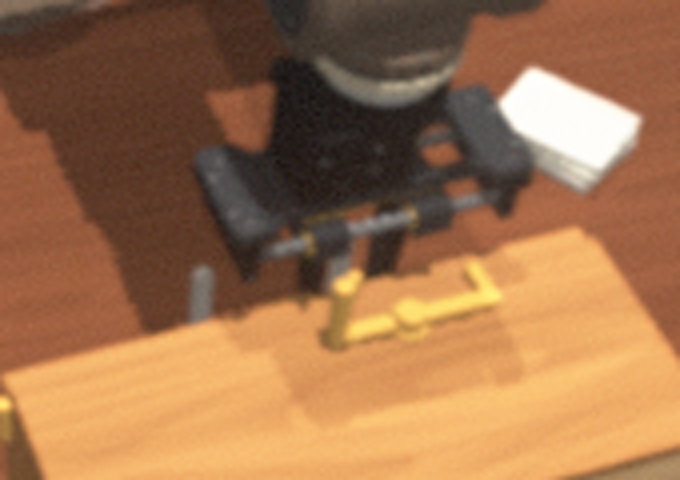

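The commanded point was 6 mm too far ahead because I read the pose before the arm settled, so the post sat at the pad's edge. It is visible between the fingers at crop (340,265). I shift back and grip again.

carry_out:
  series:
    - [0.009,0.0025,0,0,0.4]
    - [0.009,0.0025,0,0,0.3]
    - [0.009,0.0025,0,0,0.1]
    - [0.009,0.0025,0,0,0.05]
    - [0.009,0.0025,0,0,0.05]
    - [0.009,0.0025,0,0,0.05]

```text
t: 7.85
eef_pos: [546.0, 96.7, 322.5]
tcp_rot: [3.14, 0.0, -3.074]
ft_force: [0.1, 7.6, -0.3]
opening: 0.119
grip_force: 30.0
```

carry_out:
  series:
    - [0.011,0.0045,0,0,0.05]
    - [0.0228,0.0096,0,0,0.05]
    - [0.033,0.016,0,0,0.05]
    - [0.0436,0.023,0,0,0.05]
    - [0.053,0.031,0,0,0.05]
    - [0.0617,0.0398,0,0,0.05]
    - [0.07,0.0495,0,0,0.05]
    - [0.0766,0.0596,0,0,0.05]
    - [0.0766,0.0596,0,0,0.05]
    - [0.0766,0.0596,0,0,0.05]

```text
t: 9.1
eef_pos: [466.4, 151.0, 322.6]
tcp_rot: [3.14, 0.003, -3.073]
ft_force: [7.8, 6.8, -6.3]
opening: 0.121
grip_force: 30.0
```

```bash
python3 - <<'E'
from h import *
show()
for n in('top','scene'):
    p,d,c=cam(n);P=cloud(d,c);Z=P[...,2]
    if n=='top': cv2.imwrite('pics/t5.png',cv2.resize(p[100:280,80:280],(800,720)[:2],interpolation=cv2.INTER_CUBIC)[:600,:,::-1])
E
```

```text
t 9.1 grasp [466.4 151.  151.6] cab [-128.6  105.2] yaw -176.1 rp [3.14e+00 3.00e-03] F [ 7.8  6.8 -6.3] open 0.121 grip 30.0
```

View pics/t5.png

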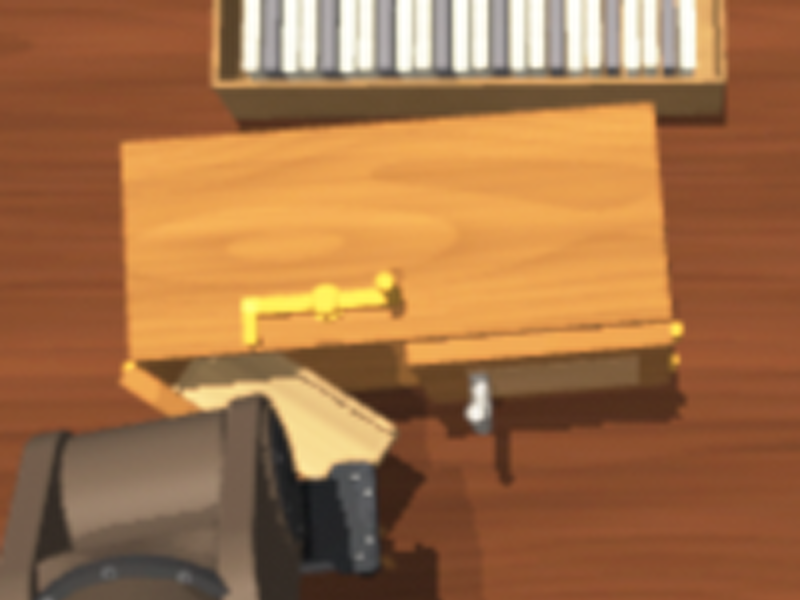

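The leaf is about 38° open and swinging cleanly, with the right leaf still shut and the latch open. I continue.

carry_out:
  series:
    - [0.006,0.011,0,0,0.05]
    - [0.0113,0.0219,0,0,0.05]
    - [0.0155,0.0335,0,0,0.05]
    - [0.0186,0.0456,0,0,0.05]
    - [0.0205,0.058,0,0,0.05]
    - [0.0217,0.0701,0,0,0.05]
    - [0.0215,0.0825,0,0,0.05]
    - [0.0204,0.0948,0,0,0.05]
    - [0.0185,0.105,0,0,0.05]
    - [0.0163,0.1142,0,0,0.05]
    - [0.0163,0.1142,0,0,0.05]
    - [0.0163,0.1142,0,0,0.05]

```text
t: 10.7
eef_pos: [441.0, 263.8, 322.4]
tcp_rot: [3.141, -0.001, -3.073]
ft_force: [-5.4, 2.4, 1.8]
opening: 0.121
grip_force: 30.0
```

```bash
python3 - <<'E'
from h import *
show()
E
```

```text
t 10.7 grasp [441.  263.8 151.4] cab [-146.   219.5] yaw -176.1 rp [ 3.141e+00 -1.000e-03] F [-5.4  2.4  1.8] open 0.121 grip 30.0
```

carry_out:
  series:
    - [0,0,0,0,0.35]
    - [0,0,0,0,0.35]
    - [0,0,-0.06,0,0.35]
    - [0,0,-0.12,0,0.35]
    - [-0.02,-0.06,-0.12,0,0.35]
    - [-0.04,-0.12,-0.12,0,0.35]
    - [-0.065,-0.18,-0.12,0,0.35]
    - [-0.085,-0.24,-0.12,0,0.4]
    - [-0.0919,-0.262,-0.12,0,0.4]
    - [-0.0919,-0.262,-0.12,0,0.4]
    - [-0.0919,-0.262,-0.12,0,0.4]
    - [-0.0919,-0.262,-0.12,0,0.4]

```text
t: 12.2
eef_pos: [550.7, 9.1, 442.7]
tcp_rot: [3.141, 0.0, -3.072]
ft_force: [0.9, 0.3, 0.0]
opening: 0.399
grip_force: 0.0
```

```bash
cat >> h.py <<'E'
def edge(side,n='top'):
    "leaf top edge z 158..176 outside front plane; direction angle"
    p,d,c=cam(n);P=cloud(d,c);Z=P[...,2];c2=np.cos(YAW);s2=np.sin(YAW)
    D=P[...,:2]-O;cx=c2*D[...,0]+s2*D[...,1];cy=-s2*D[...,0]+c2*D[...,1]
    m=(Z>162)&(Z<177)&(cx<-25)&(cx>-190)&((cy*side)>100)&((cy*side)<225)
    return cx[m],cy[m],Z[m],p
E
python3 - <<'E'
from h import *
show()
x,y,z,p=edge(1); print(len(x))
if len(x)>10:
    b=np.round(x/15)*15
    for k in np.unique(b): print(k,np.round(np.percentile(y[b==k],[5,50,95]),1),(b==k).sum())
cv2.imwrite('pics/t6.png',cv2.resize(p[100:280,60:300],(800,600),interpolation=cv2.INTER_CUBIC)[:,:,::-1])
E
```

```text
t 12.2 grasp [550.7   9.1 271.7] cab [-54.4 -42.2] yaw -176.0 rp [3.141 0.   ] F [0.9 0.3 0. ] open 0.399 grip 0.0
417
-195.0 [178.7 179.7 182.7] 3
-180.0 [163.1 172.7 184.1] 42
-165.0 [164.5 170.  177.9] 33
-150.0 [166.  176.7 220.2] 47
-135.0 [167.3 174.9 185. ] 39
-120.0 [169.1 176.  183.5] 37
-105.0 [170.1 177.8 184.3] 35
-90.0 [171.6 177.8 185.2] 41
-75.0 [173.6 179.2 187.3] 34
-60.0 [173.7 181.1 189.5] 42
-45.0 [175.7 181.5 189.3] 36
-30.0 [177.7 185.4 191.2] 28
```

View pics/t6.png

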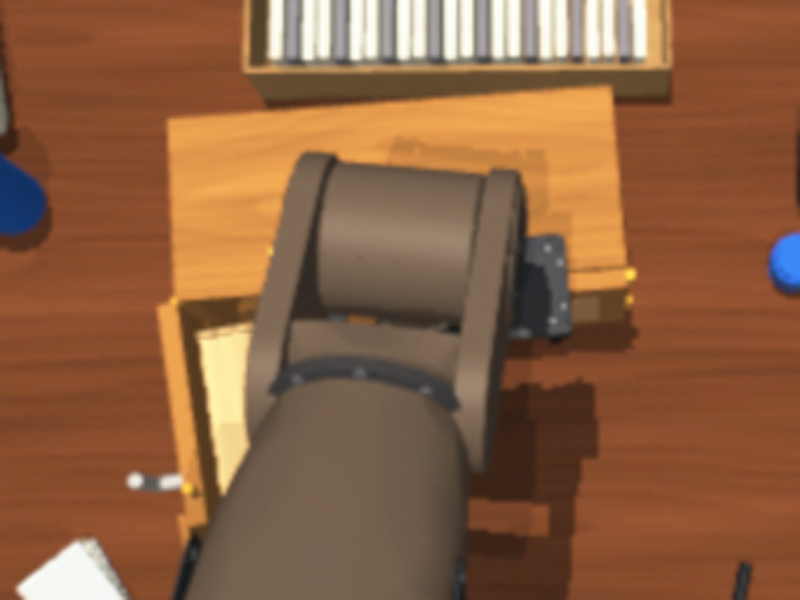

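The left leaf is wide open: its edge slope gives about 1.47 rad, with the handle at crop (135,480). Next I grip handle B.

carry_out:
  series:
    - [0,0,0.06,0,0.4]
    - [0,0,0.12,0,0.4]
    - [0,0,0.12,0,0.4]
    - [0,0,0.12,0,0.25]
    - [0,0,0.12,0,0.1]
    - [0,0,0.12,0,0.05]
    - [0,0,0.12,0,0.05]
    - [0,0,0.12,0,0.05]

```text
t: 13.25
eef_pos: [551.2, 7.5, 324.1]
tcp_rot: [-3.14, 0.003, -3.073]
ft_force: [-0.9, -5.4, 7.2]
opening: 0.122
grip_force: 30.0
```

carry_out:
  series:
    - [0.011,-0.0055,0,0,0.05]
    - [0.0228,-0.0106,0,0,0.05]
    - [0.033,-0.017,0,0,0.05]
    - [0.0436,-0.024,0,0,0.05]
    - [0.053,-0.032,0,0,0.05]
    - [0.0617,-0.0408,0,0,0.05]
    - [0.07,-0.0505,0,0,0.05]
    - [0.0766,-0.0606,0,0,0.05]
    - [0.083,-0.0715,0,0,0.05]
    - [0.0879,-0.0825,0,0,0.05]
    - [0.092,-0.094,0,0,0.05]
    - [0.0952,-0.1062,0,0,0.05]
    - [0.0971,-0.1186,0,0,0.05]
    - [0.0983,-0.1307,0,0,0.05]
    - [0.0981,-0.1431,0,0,0.05]
    - [0.097,-0.1554,0,0,0.05]
    - [0.095,-0.1656,0,0,0.05]
    - [0.0929,-0.1748,0,0,0.05]
    - [0.0929,-0.1748,0,0,0.05]
    - [0.0929,-0.1748,0,0,0.05]

```text
t: 15.75
eef_pos: [470.4, -173.0, 323.9]
tcp_rot: [-3.14, 0.002, -3.074]
ft_force: [-0.9, -1.0, 7.7]
opening: 0.122
grip_force: 30.0
```

```bash
python3 - <<'E'
from h import *
show()
E
```

```text
t 15.75 grasp [ 470.4 -173.   152.9] cab [-147.2 -218.3] yaw -176.1 rp [-3.14e+00  2.00e-03] F [-0.9 -1.   7.7] open 0.122 grip 30.0
```

carry_out:
  series:
    - [0,0,0,0,0.35]
    - [0,0,0,0,0.35]
    - [0,0,-0.06,0,0.35]
    - [0,0,-0.12,0,0.35]
    - [0.003,-0.03,-0.12,10,0.6]
    - [0.006,-0.06,-0.12,20,0.9]
    - [0.009,-0.09,-0.12,30,0.9]
    - [0.012,-0.12,-0.12,40,0.9]
    - [0.0148,-0.139,-0.12,50,0.9]
    - [0.0148,-0.139,-0.12,60,0.9]
    - [0.0148,-0.139,-0.12,70,0.9]
    - [0.0148,-0.139,-0.12,80,0.9]
    - [0.0148,-0.139,-0.12,90,0.9]
    - [0.0148,-0.139,-0.12,90,0.9]
    - [0.0148,-0.139,-0.12,90,0.9]

```text
t: 17.62
eef_pos: [464.9, -312.3, 442.5]
tcp_rot: [-3.142, -0.0, 1.643]
ft_force: [0.5, -0.4, -0.8]
opening: 0.901
grip_force: 0.0
```

```bash
python3 - <<'E'
from h import *
show()
for n in('top','scene'):
    p,d,c=cam(n);P=cloud(d,c);Z=P[...,2];np.savez(n+'2.npz',p=p,P=P)
    a=p[90:300,60:400] if n=='top' else p[120:320,60:420]
    D=P[...,:2]-O;c2,s2=np.cos(YAW),np.sin(YAW);cx=c2*D[...,0]+s2*D[...,1];cy=-s2*D[...,0]+c2*D[...,1]
    for side in(1,-1):
        for nm,lo,hi in(('top',165,178),('ledge',108,124),('rail',130,143)):
            m=(Z>lo)&(Z<hi)&(cx<-10)&(cx>-195)&(cy*side>80)&(cy*side<200)
            if m.sum()>15:
                k=np.polyfit(cx[m],cy[m],1);print(n,side,nm,m.sum(),'x',np.percentile(cx[m],[1,99]).round(1),'y@-50,-150',np.polyval(k,[-50,-150]).round(1))
    m=((Z>30)&(Z<60)&(P[...,1]<-270)&(P[...,1]>-430)&(P[...,0]>420)&(P[...,0]<610)).astype(np.uint8)
    k,l,s,ce=cv2.connectedComponentsWithStats(m)
    for i in range(1,k):
        if s[i,4]>40:
            q=l==i;t=q&(Z>np.percentile(Z[q],60)-4);print('lens',ce[i].round(),s[i,4],((P[t].min(0)+P[t].max(0))/2).round(1),ray(c,*np.argwhere(t).mean(0)[::-1],45).round(1))
    if n=='top':cv2.imwrite('pics/t7.png',cv2.resize(a,None,fx=2.3,fy=2.3,interpolation=cv2.INTER_CUBIC)[:,:,::-1])
E
```

```text
t 17.62 grasp [ 464.9 -312.3  271.5] cab [-162.4 -356.8] yaw 94.1 rp [-3.142 -0.   ] F [ 0.5 -0.4 -0.8] open 0.901 grip 0.0
top 1 top 425 x [-190.1  -12.2] y@-50,-150 [182.3 173.8]
top 1 ledge 1100 x [-177.5  -23. ] y@-50,-150 [147.4 142.2]
top 1 rail 188 x [-190.6  -14.6] y@-50,-150 [138.1 139.7]
top -1 top 387 x [-184.4  -12. ] y@-50,-150 [-184.9 -176.1]
top -1 ledge 1062 x [-165.6  -25.1] y@-50,-150 [-148.5 -142.9]
top -1 rail 80 x [-185.8  -20.8] y@-50,-150 [-117.2 -120.4]
lens [309. 207.] 150 [ 550.1 -308.6   46.3] [ 550.9 -309.7   45. ]
scene 1 top 369 x [-180.3  -13.3] y@-50,-150 [184.4 174.8]
scene 1 ledge 770 x [-167.   -50.6] y@-50,-150 [152.4 145.1]
scene 1 rail 253 x [-176.7  -35.7] y@-50,-150 [149.3 145.9]
scene -1 top 369 x [-179.5  -11.9] y@-50,-150 [-182.6 -173.3]
scene -1 ledge 828 x [-165.1  -40. ] y@-50,-150 [-144.5 -138.3]
scene -1 rail 128 x [-167.2  -16.7] y@-50,-150 [-145.8 -130.5]
lens [169. 201.] 232 [ 466.  -314.1   43.5] [ 469.  -313.6   45. ]
lens [141. 210.] 248 [ 475.9 -387.1   45. ] [ 477.7 -387.    45. ]
lens [175. 229.] 263 [ 555.  -309.5   43.6] [ 557.4 -309.9   45. ]
lens [143. 243.] 282 [ 573.5 -392.3   44.2] [ 576.7 -391.2   45. ]
```

View pics/t7.png

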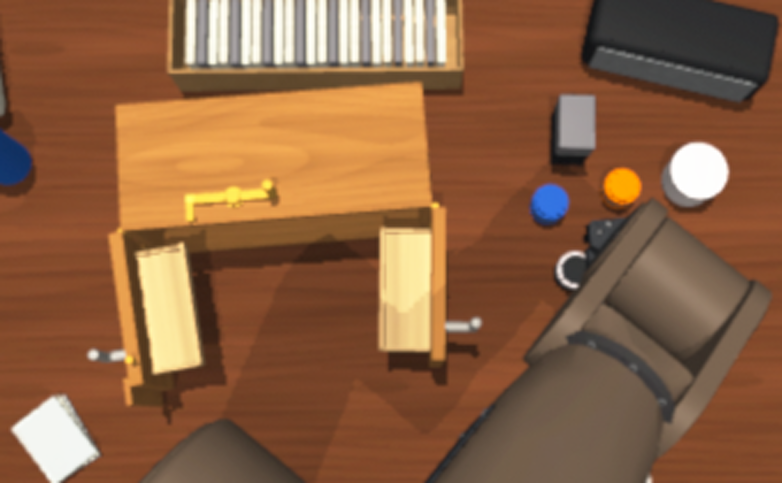

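Both leaves stand about 1.48 rad open; the light ledges are at crop (170,310) and (405,290). All four lenses are where they were. I start with lens D.

```bash
cat >> h.py <<'E'
SL={'Ah':(c2w(-57,147.5),99),'Af':(c2w(-137,140.2),99),'Bh':(c2w(-57,-146.9),89),'Bf':(c2w(-137,-139.5),89)}
E
python3 - <<'E'
from h import *
show();print({k:(v[0].round(1),v[1]) for k,v in SL.items()})
print(row(468,-313.8,30,94))
E
```

```text
t 17.73 grasp [ 464.9 -312.3  271.5] cab [-162.4 -356.9] yaw 94.1 rp [ 3.142 -0.   ] F [-0.1 -0.6 -0.3] open 0.902 grip 0.0
{'Ah': (array([534.8, 198.2]), 99), 'Af': (array([455.6, 185.3]), 99), 'Bh': (array([555.4, -95.5]), 89), 'Bf': (array([475.1, -93.7]), 89)}
[-0.0017, 0.003, 0.2415, np.float64(0.1)]
```

carry_out:
  series:
    - [-0.0017,0.003,0.06,0,0.9]
    - [-0.0017,0.003,0.12,0,0.9]
    - [-0.0017,0.003,0.18,0,0.9]
    - [-0.0017,0.003,0.2415,0,0.9]
    - [-0.0017,0.003,0.2415,0,0.9]
    - [-0.0017,0.003,0.2415,0,0.6]
    - [-0.0017,0.003,0.2415,0,0.4]
    - [-0.0017,0.003,0.2415,0,0.4]
    - [-0.0017,0.003,0.2415,0,0.4]
    - [-0.0017,0.003,0.2415,0,0.4]

```text
t: 18.98
eef_pos: [468.0, -313.8, 201.7]
tcp_rot: [3.141, 0.0, 1.639]
ft_force: [-3.2, 0.2, 8.2]
opening: 0.475
grip_force: 30.0
```

```bash
python3 - <<'E'
from h import *
show();print(row(*SL['Bh'][0],240,89),row(*SL['Bh'][0],148.5,89))
E
```

```text
t 18.98 grasp [ 468.  -313.8   30.7] cab [-159.4 -358.6] yaw 93.9 rp [3.141 0.   ] F [-3.2  0.2  8.2] open 0.475 grip 30.0
[0.2118, 0.1022, -0.2094, np.float64(4.9)] [0.2118, 0.1021, -0.1179, np.float64(4.9)]
```

carry_out:
  series:
    - [0,0,-0.06,0,0.4]
    - [0,0,-0.12,0,0.4]
    - [0,0,-0.18,0,0.4]
    - [0,0,-0.2094,0,0.4]
    - [0.05,0.025,-0.2094,1,0.4]
    - [0.1,0.05,-0.2094,2,0.4]
    - [0.15,0.075,-0.2094,4,0.4]
    - [0.2,0.097,-0.2094,5,0.4]
    - [0.2118,0.1022,-0.2094,5,0.4]
    - [0.2118,0.1022,-0.2094,5,0.4]
    - [0.2118,0.1022,-0.17,5,0.4]
    - [0.2118,0.1022,-0.14,5,0.4]
    - [0.2118,0.1022,-0.125,5,0.4]
    - [0.2118,0.1022,-0.1175,5,0.4]
    - [0.2118,0.1022,-0.1175,5,0.4]
    - [0.2118,0.1022,-0.1175,5,0.4]

```text
t: 20.98
eef_pos: [555.7, -95.8, 319.2]
tcp_rot: [3.14, 0.0, 1.552]
ft_force: [0.2, 0.0, -1.7]
opening: 0.476
grip_force: 30.0
```

```bash
python3 - <<'E'
from h import *
show()
p,d,c=cam('scene');cv2.imwrite('pics/s8.png',cv2.resize(p[110:270,170:330],(640,600),interpolation=cv2.INTER_CUBIC)[:,:,::-1])
E
```

```text
t 20.98 grasp [555.7 -95.8 148.2] cab [ -56.7 -147.2] yaw 88.9 rp [3.14 0.  ] F [ 0.2  0.  -1.7] open 0.476 grip 30.0
```

View pics/s8.png

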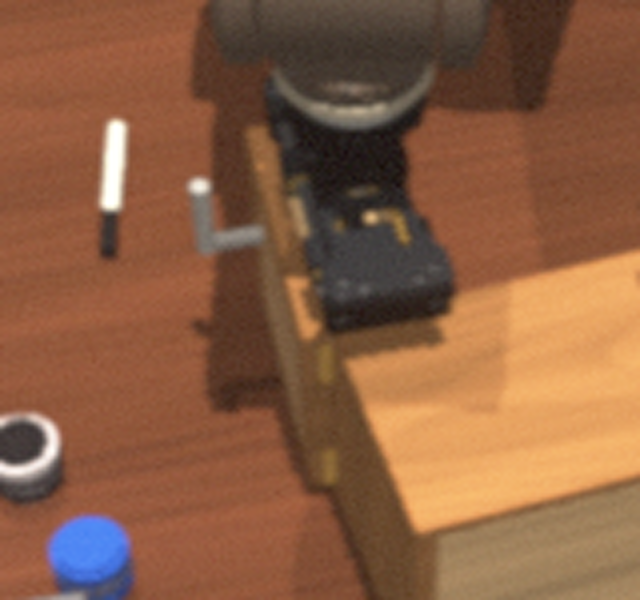

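Lens held free of any contact (only its weight on the wrist). I release it, lift, and go over lens C.

carry_out:
  series:
    - [0,0,0.0005,0,0.55]
    - [0,0,0.0005,0,0.62]
    - [0,0,0.0005,0,0.62]
    - [0,0,-0.03,0,0.62]
    - [0,0,-0.092,0,0.62]
    - [-0.05,-0.0125,-0.092,-1,0.7]
    - [-0.1,-0.025,-0.092,-2,0.9]
    - [-0.15,-0.038,-0.092,-3,0.9]
    - [-0.2,-0.05,-0.092,-4,0.9]
    - [-0.25,-0.063,-0.092,-5,0.9]
    - [-0.293,-0.0736,-0.092,-5,0.9]
    - [-0.293,-0.0736,-0.092,-5,0.9]
    - [-0.293,-0.0736,-0.092,-5,0.9]

```text
t: 22.65
eef_pos: [476.4, -386.7, 410.3]
tcp_rot: [-3.141, -0.001, 1.639]
ft_force: [0.8, 0.5, 0.2]
opening: 0.9
grip_force: 0.0
```

```bash
cat >> h.py <<'E'
def look():
    p,d,c=cam('scene');P=cloud(d,c);Z=P[...,2]
    D=P[...,:2]-O;c2,s2=np.cos(YAW),np.sin(YAW);cx=c2*D[...,0]+s2*D[...,1];cy=-s2*D[...,0]+c2*D[...,1]
    m=((Z>30)&(Z<60)&(P[...,1]<-230)&(P[...,1]>-460)&(P[...,0]>400)&(P[...,0]<630)).astype(np.uint8)
    k,l,s,ce=cv2.connectedComponentsWithStats(m)
    for i in range(1,k):
        if s[i,4]>40:
            q=l==i;t=q&(Z>np.percentile(Z[q],60)-4);print('lens',ce[i].round(),s[i,4],((P[t].min(0)+P[t].max(0))/2).round(1),p[q].mean(0).round())
    m=((Z>152)&(Z<170)&(cx<-20)&(cx>-180)&(abs(cy)<167)&(abs(cy)>100)).astype(np.uint8)
    k,l,s,ce=cv2.connectedComponentsWithStats(m)
    for i in range(1,k):
        if s[i,4]>25: q=l==i;print('on ledge',s[i,4],'cab mid',[round((a[q].min()+a[q].max())/2,1) for a in(cx,cy)],'z',np.median(Z[q]).round(1))
    return p
E
python3 - <<'E'
from h import *
look();show();print(row(476.5,-387,30,94))
E
```

```text
lens [141. 210.] 242 [ 475.6 -387.2   43.8] [90. 80. 77.]
lens [175. 229.] 264 [ 555.3 -310.2   45.1] [129. 117. 113.]
lens [143. 243.] 279 [ 573.6 -392.4   43.8] [131. 119. 114.]
on ledge 254 cab mid [np.float64(-54.0), np.float64(-145.7)] z 159.8
t 22.7 grasp [ 476.7 -386.2  239.5] cab [-155.8 -431.4] yaw 93.9 rp [-3.142 -0.   ] F [-0.5  0.1 -0.5] open 0.9 grip 0.0
[-0.0008, -0.0002, 0.2095, np.float64(-0.1)]
```

carry_out:
  series:
    - [-0.0008,0,0.06,0,0.9]
    - [-0.0008,0,0.12,0,0.9]
    - [-0.0008,0,0.18,0,0.9]
    - [-0.0008,0,0.2095,0,0.9]
    - [-0.0008,0,0.2095,0,0.7]
    - [-0.0008,0,0.2095,0,0.4]
    - [-0.0008,0,0.2095,0,0.4]
    - [-0.0008,0,0.2095,0,0.4]
    - [-0.0008,0,0.15,0,0.4]
    - [-0.0008,0,0.09,0,0.4]
    - [-0.0008,0,0.03,0,0.4]
    - [0,0,0,0,0.4]
    - [0.05,0.003,0,1,0.4]
    - [0.1,0.006,0,2,0.4]
    - [0.15,0.01,0,3,0.4]
    - [0.2,0.013,0,4,0.4]
    - [0.25,0.016,0,5,0.4]
    - [0.292,0.0189,0,5,0.4]
    - [0.292,0.0189,0,5,0.4]
    - [0.292,0.0189,0,5,0.4]

```text
t: 25.2
eef_pos: [475.3, -94.6, 410.9]
tcp_rot: [3.141, 0.0, 1.552]
ft_force: [-0.4, -0.4, -1.5]
opening: 0.476
grip_force: 30.0
```

```bash
python3 - <<'E'
from h import *
show();print(row(*SL['Bf'][0],148.3,89), SL['Bf'][0])
E
```

```text
t 25.2 grasp [475.3 -94.6 239.9] cab [-136.8 -140.4] yaw 88.9 rp [3.141 0.   ] F [-0.4 -0.4 -1.5] open 0.476 grip 30.0
[0.0009, -0.0003, 0.0916, np.float64(-0.1)] [475.0647532  -93.71682191]
```

carry_out:
  series:
    - [0.0009,0,0.04,0,0.4]
    - [0.0009,0,0.075,0,0.4]
    - [0.0009,0,0.0916,0,0.4]
    - [0.0009,0,0.0916,0,0.4]
    - [0.0009,0,0.0916,0,0.4]
    - [0.0009,0,0.092,0,0.55]
    - [0.0009,0,0.092,0,0.62]
    - [0.0009,0,0.092,0,0.62]
    - [0,0,0.06,0,0.62]
    - [0,0,0,0,0.62]
    - [-0.05,0.02,0,-1,0.7]
    - [-0.1,0.04,0,-2,0.9]
    - [-0.15,0.06,0,-3,0.9]
    - [-0.2,0.08,0,-4,0.9]
    - [-0.2146,0.085,0,-5,0.9]
    - [-0.2146,0.085,0,-5,0.9]
    - [-0.2146,0.085,0,-5,0.9]

```text
t: 27.32
eef_pos: [556.0, -309.4, 410.6]
tcp_rot: [-3.141, -0.001, 1.64]
ft_force: [0.2, 0.4, -0.1]
opening: 0.901
grip_force: 0.0
```

```bash
python3 - <<'E'
from h import *
look();show();print(row(556,-310.3,30,94))
E
```

```text
lens [175. 229.] 266 [ 555.1 -309.5   43.8] [98. 88. 85.]
lens [142. 242.] 275 [ 574.9 -392.7   43.7] [152. 140. 135.]
on ledge 235 cab mid [np.float64(-133.9), np.float64(-143.5)] z 159.5
on ledge 252 cab mid [np.float64(-54.1), np.float64(-145.8)] z 159.6
t 27.38 grasp [ 556.1 -309.3  239.8] cab [ -71.2 -360.2] yaw 94.0 rp [-3.142 -0.   ] F [ 0.1  0.6 -0.9] open 0.898 grip 0.0
[-0.0011, -0.0001, 0.2098, np.float64(-0.0)]
```

carry_out:
  series:
    - [-0.001,0,0.06,0,0.9]
    - [-0.001,0,0.12,0,0.9]
    - [-0.001,0,0.18,0,0.9]
    - [-0.001,0,0.2098,0,0.9]
    - [-0.001,0,0.2098,0,0.7]
    - [-0.001,0,0.2098,0,0.4]
    - [-0.001,0,0.2098,0,0.4]
    - [-0.001,0,0.2098,0,0.4]
    - [-0.001,0,0.15,0,0.4]
    - [-0.001,0,0.09,0,0.4]
    - [-0.001,0,0.03,0,0.4]
    - [0,0,-0.01,0,0.4]
    - [0.05,0.001,-0.01,0,0.4]
    - [0.1,0.002,-0.01,0,0.4]
    - [0.15,0.003,-0.01,0,0.4]
    - [0.2,0.004,-0.01,0,0.4]
    - [0.25,0.005,-0.01,0,0.4]
    - [0.3,0.006,-0.01,0,0.4]
    - [0.3,0.006,-0.01,0,0.4]
    - [0.3,0.006,-0.01,0,0.4]

```text
t: 29.88
eef_pos: [541.7, -11.2, 420.9]
tcp_rot: [3.141, 0.0, 1.64]
ft_force: [1.1, -0.4, -1.2]
opening: 0.474
grip_force: 30.0
```

```bash
python3 - <<'E'
from h import *
show();print(row(*SL['Ah'][0],248,99),row(*SL['Ah'][0],148.3,99))
E
```

```text
t 29.88 grasp [541.7 -11.2 249.9] cab [-64.8 -61.8] yaw 93.9 rp [3.141 0.   ] F [ 1.1 -0.4 -1.2] open 0.474 grip 30.0
[0.2093, 0.0076, 0.0018, np.float64(-5.1)] [0.2093, 0.0075, 0.1015, np.float64(-5.1)]
```

carry_out:
  series:
    - [0.05,0.002,0,-1,0.4]
    - [0.1,0.004,0,-2,0.4]
    - [0.15,0.005,0,-4,0.4]
    - [0.2,0.007,0,-5,0.4]
    - [0.2093,0.0075,0,-5,0.4]
    - [0.2093,0.0075,0,-5,0.4]
    - [0.2093,0.0075,0.05,-5,0.4]
    - [0.2093,0.0075,0.085,-5,0.4]
    - [0.2093,0.0075,0.1,-5,0.4]
    - [0.2093,0.0075,0.1015,-5,0.4]
    - [0.2093,0.0075,0.1015,-5,0.4]
    - [0.2093,0.0075,0.1015,-5,0.4]

```text
t: 31.38
eef_pos: [535.7, 196.4, 321.6]
tcp_rot: [3.138, -0.0, 1.724]
ft_force: [-4.1, -0.5, 21.6]
opening: 0.482
grip_force: 30.0
```

```bash
python3 - <<'E'
from h import *
show()
E
```

```text
t 31.38 grasp [535.7 196.4 150.6] cab [-56.3 145.7] yaw 98.8 rp [ 3.138 -0.   ] F [-4.1 -0.5 21.6] open 0.482 grip 30.0
```

```bash
python3 - <<'E'
from h import *
s=env.state();print(s['moment'],s['ft_force'])
p,d,c=cam('scene');q,_,_=cam('top')
a=cv2.resize(p[70:190,290:420],(520,480),interpolation=cv2.INTER_CUBIC);
cv2.imwrite('pics/s9.png',a[:,:,::-1])
look()
E
```

```text
[-0.38543326  1.04305497  0.0854476 ] [-4.09118505 -0.47590671 21.55904865]
lens [143. 243.] 283 [ 573.8 -392.3   43.5] [163. 150. 145.]
on ledge 197 cab mid [np.float64(-52.6), np.float64(138.5)] z 159.9
on ledge 234 cab mid [np.float64(-135.2), np.float64(-142.4)] z 159.4
on ledge 247 cab mid [np.float64(-54.8), np.float64(-145.6)] z 159.8
```

View pics/s9.png

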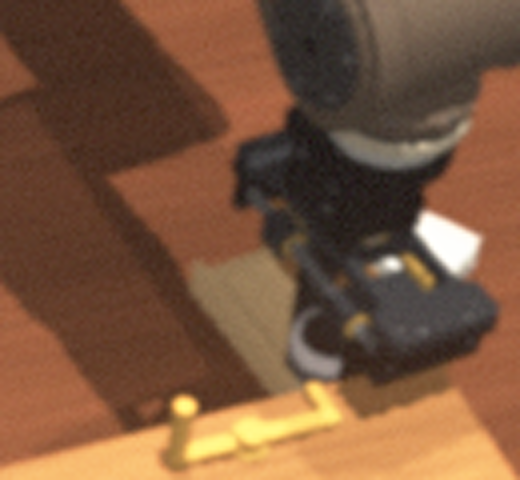

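The lens stands between the fingers at crop (320,345) with its cap at z≈160, like the two on the other ledge. It is seated, so I release and go for the last one.

carry_out:
  series:
    - [0,0,-0.001,0,0.52]
    - [0,0,-0.001,0,0.62]
    - [0,0,-0.001,0,0.62]
    - [0,0,-0.03,0,0.62]
    - [0,0,-0.092,0,0.62]
    - [-0.05,-0.005,-0.1,1,0.7]
    - [-0.1,-0.009,-0.1,2,0.8]
    - [-0.15,-0.0135,-0.1,3,0.9]
    - [-0.2,-0.018,-0.1,4,0.9]
    - [-0.25,-0.0225,-0.1,5,0.9]
    - [-0.3,-0.027,-0.1,5,0.9]
    - [-0.35,-0.0315,-0.1,5,0.9]
    - [-0.4,-0.036,-0.1,5,0.9]
    - [-0.45,-0.0405,-0.1,5,0.9]
    - [-0.5,-0.045,-0.1,5,0.9]
    - [-0.55,-0.0495,-0.1,5,0.9]
    - [-0.5898,-0.0531,-0.1,5,0.9]
    - [-0.5898,-0.0531,-0.1,5,0.9]
    - [-0.5898,-0.0531,-0.1,5,0.9]

```text
t: 33.9
eef_pos: [573.8, -392.3, 418.5]
tcp_rot: [-3.141, -0.001, 1.639]
ft_force: [-0.8, 0.4, 0.1]
opening: 0.9
grip_force: 0.0
```

```bash
python3 - <<'E'
from h import *
look();show();print(row(574.8,-392.5,30,94))
E
```

```text
lens [143. 242.] 280 [ 573.8 -392.4   44.3] [116. 102.  99.]
on ledge 63 cab mid [np.float64(-152.3), np.float64(163.9)] z 159.9
on ledge 237 cab mid [np.float64(-52.7), np.float64(143.6)] z 159.4
on ledge 229 cab mid [np.float64(-133.6), np.float64(-142.4)] z 159.6
on ledge 254 cab mid [np.float64(-54.3), np.float64(-145.5)] z 159.8
t 33.95 grasp [ 573.9 -391.8  247.8] cab [ -59.2 -443.7] yaw 93.9 rp [-3.141e+00 -1.000e-03] F [-0.  -0.2  0.7] open 0.899 grip 0.0
[-0.0009, 0.0009, 0.2178, np.float64(-0.1)]
```

carry_out:
  series:
    - [-0.001,0.001,0.06,0,0.9]
    - [-0.001,0.001,0.12,0,0.9]
    - [-0.001,0.001,0.18,0,0.9]
    - [-0.001,0.001,0.2178,0,0.9]
    - [-0.001,0.001,0.2178,0,0.7]
    - [-0.001,0.001,0.2178,0,0.4]
    - [-0.001,0.001,0.2178,0,0.4]
    - [-0.001,0.001,0.2178,0,0.4]
    - [-0.001,0.001,0.16,0,0.4]
    - [-0.001,0.001,0.1,0,0.4]
    - [-0.001,0.001,0.04,0,0.4]
    - [0,0,0,0,0.4]
    - [0.05,-0.006,0,0,0.4]
    - [0.1,-0.013,0,0,0.4]
    - [0.15,-0.02,0,0,0.4]
    - [0.2,-0.026,0,0,0.4]
    - [0.25,-0.033,0,0,0.4]
    - [0.3,-0.04,0,0,0.4]
    - [0.3,-0.04,0,0,0.4]
    - [0.3,-0.04,0,0,0.4]

```text
t: 36.45
eef_pos: [513.5, -96.1, 419.6]
tcp_rot: [3.141, 0.0, 1.64]
ft_force: [-0.0, 0.0, -1.5]
opening: 0.473
grip_force: 30.0
```

```bash
python3 - <<'E'
from h import *
show();print(row(*SL['Af'][0],248,99),row(*SL['Af'][0],149,99))
E
```

```text
t 36.45 grasp [513.5 -96.1 248.6] cab [ -98.8 -144.5] yaw 93.9 rp [3.141 0.   ] F [-0.   0.  -1.5] open 0.473 grip 30.0
[0.2847, -0.0385, 0.0004, np.float64(-5.1)] [0.2847, -0.0386, 0.0994, np.float64(-5.1)]
```

carry_out:
  series:
    - [0.05,-0.007,0,-1,0.4]
    - [0.1,-0.013,0,-2,0.4]
    - [0.15,-0.02,0,-3,0.4]
    - [0.2,-0.027,0,-4,0.4]
    - [0.25,-0.034,0,-5,0.4]
    - [0.2847,-0.0386,0,-5,0.4]
    - [0.2847,-0.0386,0,-5,0.4]
    - [0.2847,-0.0386,0.05,-5,0.4]
    - [0.2847,-0.0386,0.085,-5,0.4]
    - [0.2847,-0.0386,0.097,-5,0.4]
    - [0.2847,-0.0386,0.0985,-5,0.4]
    - [0.2847,-0.0386,0.0985,-5,0.4]

```text
t: 37.95
eef_pos: [456.4, 184.1, 322.3]
tcp_rot: [3.139, -0.0, 1.725]
ft_force: [-5.8, -1.0, 22.8]
opening: 0.478
grip_force: 30.0
```

```bash
python3 - <<'E'
from h import *
show();look()
E
```

```text
t 37.95 grasp [456.4 184.1 151.3] cab [-136.2  138.9] yaw 98.8 rp [ 3.139 -0.   ] F [-5.8 -1.  22.8] open 0.478 grip 30.0
on ledge 182 cab mid [np.float64(-132.6), np.float64(128.5)] z 159.8
on ledge 236 cab mid [np.float64(-53.0), np.float64(143.1)] z 159.5
on ledge 234 cab mid [np.float64(-134.3), np.float64(-141.8)] z 159.5
on ledge 255 cab mid [np.float64(-54.7), np.float64(-145.2)] z 159.7
```

carry_out:
  series:
    - [0,0,-0.001,0,0.52]
    - [0,0,-0.001,0,0.62]
    - [0,0,-0.001,0,0.62]
    - [0,0,-0.03,0,0.62]
    - [0,0,-0.08,0,0.62]
    - [0,0,-0.12,-9,0.62]
    - [-0.05,-0.006,-0.12,-18,0.4]
    - [-0.1,-0.012,-0.12,-27,0.4]
    - [-0.15,-0.017,-0.12,-36,0.4]
    - [-0.2,-0.023,-0.12,-45,0.4]
    - [-0.25,-0.029,-0.12,-54,0.4]
    - [-0.3,-0.035,-0.12,-63,0.4]
    - [-0.35,-0.041,-0.12,-72,0.4]
    - [-0.3563,-0.0413,-0.12,-81,0.4]
    - [-0.3563,-0.0413,-0.12,-85,0.4]
    - [-0.3563,-0.0413,-0.12,-85,0.4]
    - [-0.3563,-0.0413,-0.12,-85,0.4]

```text
t: 40.12
eef_pos: [470.0, -172.9, 440.4]
tcp_rot: [3.141, -0.0, -3.075]
ft_force: [-0.7, 0.5, 0.1]
opening: 0.401
grip_force: 0.0
```

```bash
python3 - <<'E'
from h import *
p=look();show();print(row(470.4,-173,152,184))
cv2.imwrite('pics/s10.png',cv2.resize(p[60:270,170:430],(780,630)[:2],interpolation=cv2.INTER_CUBIC)[:600,:,::-1])
E
```

```text
on ledge 291 cab mid [np.float64(-144.9), np.float64(139.5)] z 159.6
on ledge 234 cab mid [np.float64(-53.2), np.float64(142.2)] z 159.8
on ledge 236 cab mid [np.float64(-134.5), np.float64(-142.0)] z 159.6
on ledge 253 cab mid [np.float64(-54.1), np.float64(-145.4)] z 159.9
t 40.17 grasp [ 470.  -172.8  269.4] cab [-147.6 -218.1] yaw -176.1 rp [ 3.141 -0.   ] F [ 0.3  0.1 -0.1] open 0.397 grip 0.0
[-0.0004, -0.0002, 0.1174, np.float64(-0.1)]
```

View pics/s10.png

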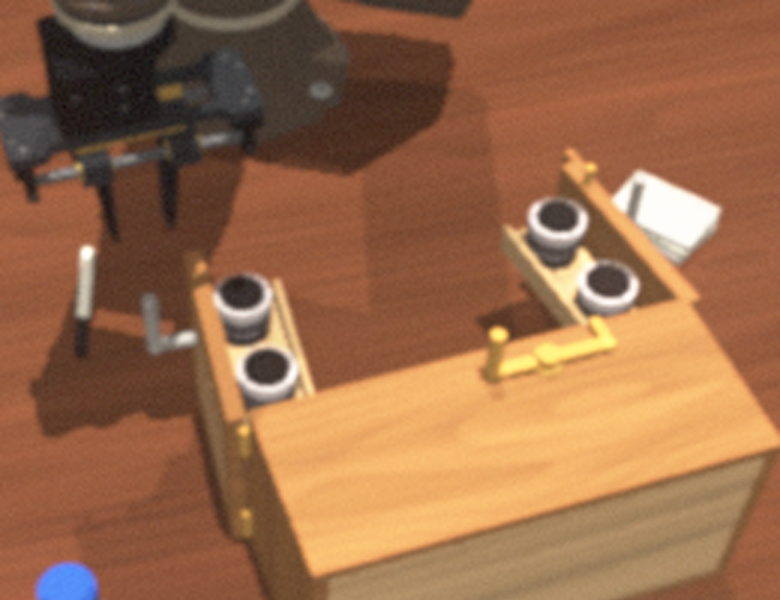

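All four lenses stand cap up: crop (243,300), (267,370), (557,225) and (608,285). Next, the right leaf: grip its handle and swing it shut.

carry_out:
  series:
    - [0,0,0.06,0,0.4]
    - [0,0,0.1174,0,0.4]
    - [0,0,0.1174,0,0.4]
    - [0,0,0.1174,0,0.25]
    - [0,0,0.1174,0,0.1]
    - [0,0,0.1174,0,0.05]
    - [0,0,0.1174,0,0.05]

```text
t: 41.05
eef_pos: [470.1, -173.0, 324.4]
tcp_rot: [-3.141, 0.002, -3.073]
ft_force: [-1.7, 1.0, 8.9]
opening: 0.124
grip_force: 30.0
```

carry_out:
  series:
    - [0.0021,0.0092,0,0,0.05]
    - [0.0041,0.0194,0,0,0.05]
    - [0.0052,0.0317,0,0,0.05]
    - [0.0054,0.0441,0,0,0.05]
    - [0.0042,0.0562,0,0,0.05]
    - [0.0023,0.0686,0,0,0.05]
    - [-0.0009,0.0808,0,0,0.05]
    - [-0.005,0.0923,0,0,0.05]
    - [-0.0099,0.1033,0,0,0.05]
    - [-0.0163,0.1142,0,0,0.05]
    - [-0.0229,0.1243,0,0,0.05]
    - [-0.0312,0.134,0,0,0.05]
    - [-0.0399,0.1428,0,0,0.05]
    - [-0.0493,0.1508,0,0,0.05]
    - [-0.0599,0.1578,0,0,0.05]
    - [-0.0701,0.1642,0,0,0.05]
    - [-0.0819,0.1693,0,0,0.05]
    - [-0.0935,0.1738,0,0,0.05]
    - [-0.0945,0.1738,0,0,0.05]
    - [-0.0945,0.1738,0,0,0.05]

```text
t: 43.55
eef_pos: [551.8, 7.2, 323.5]
tcp_rot: [3.141, -0.002, -3.073]
ft_force: [-8.1, -0.9, 7.8]
opening: 0.124
grip_force: 30.0
```

```bash
python3 - <<'E'
from h import *
show()
E
```

```text
t 43.55 grasp [551.8   7.2 152.5] cab [-53.4 -44.2] yaw -176.1 rp [ 3.141e+00 -2.000e-03] F [-8.1 -0.9  7.8] open 0.124 grip 30.0
```

carry_out:
  series:
    - [0,0,0,0,0.2]
    - [0,0,0,0,0.35]
    - [0,0,0,0,0.35]
    - [0,0,-0.06,0,0.35]
    - [0,0,-0.12,0,0.35]
    - [0.02,0.055,-0.12,0,0.4]
    - [0.04,0.11,-0.12,0,0.4]
    - [0.06,0.165,-0.12,0,0.4]
    - [0.08,0.22,-0.12,0,0.4]
    - [0.0938,0.2637,-0.12,0,0.4]
    - [0.0938,0.2637,-0.12,0,0.4]
    - [0.0938,0.2637,-0.12,0,0.4]

```text
t: 45.05
eef_pos: [440.9, 263.4, 443.1]
tcp_rot: [-3.141, 0.0, -3.073]
ft_force: [-0.5, -0.1, -0.3]
opening: 0.398
grip_force: 0.0
```

```bash
python3 - <<'E'
from h import *
show();print(row(441,263.8,151.5,184))
p=look()
cv2.imwrite('pics/s11.png',cv2.resize(p[60:270,170:430],(780,630),interpolation=cv2.INTER_CUBIC)[:600,:,::-1])
E
```

```text
t 45.05 grasp [440.9 263.4 272.1] cab [-146.1  219.1] yaw -176.1 rp [-3.141  0.   ] F [-0.5 -0.1 -0.3] open 0.398 grip 0.0
[-0.0001, 0.0004, 0.1206, np.float64(-0.1)]
on ledge 294 cab mid [np.float64(-143.9), np.float64(140.4)] z 159.7
on ledge 238 cab mid [np.float64(-52.3), np.float64(143.3)] z 159.7
```

View pics/s11.png

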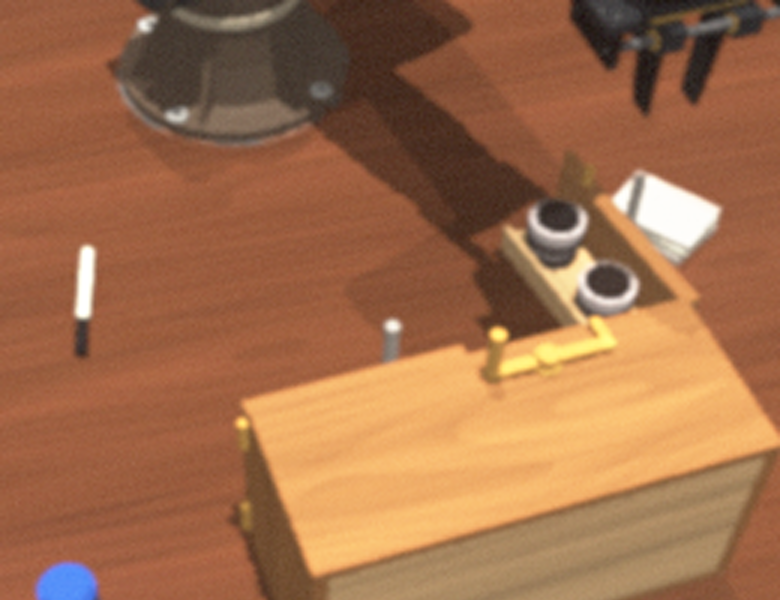

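The right leaf is flush shut, with its handle at crop (392,335). The left leaf is still open and its two lenses are standing. I grip handle A and shut it.

carry_out:
  series:
    - [0,0,0.06,0,0.4]
    - [0,0,0.1206,0,0.4]
    - [0,0,0.1206,0,0.4]
    - [0,0,0.1206,0,0.25]
    - [0,0,0.1206,0,0.1]
    - [0,0,0.1206,0,0.05]
    - [0,0,0.1206,0,0.05]

```text
t: 45.98
eef_pos: [441.0, 263.6, 324.0]
tcp_rot: [3.141, 0.003, -3.073]
ft_force: [-0.9, -1.1, 8.2]
opening: 0.123
grip_force: 30.0
```

carry_out:
  series:
    - [0.0021,-0.0092,0,0,0.05]
    - [0.0041,-0.0194,0,0,0.05]
    - [0.0052,-0.0317,0,0,0.05]
    - [0.0054,-0.0441,0,0,0.05]
    - [0.0042,-0.0562,0,0,0.05]
    - [0.0023,-0.0686,0,0,0.05]
    - [-0.0009,-0.0808,0,0,0.05]
    - [-0.005,-0.0923,0,0,0.05]
    - [-0.0099,-0.1033,0,0,0.05]
    - [-0.0163,-0.1142,0,0,0.05]
    - [-0.0229,-0.1243,0,0,0.05]
    - [-0.0312,-0.134,0,0,0.05]
    - [-0.0399,-0.1428,0,0,0.05]
    - [-0.0493,-0.1508,0,0,0.05]
    - [-0.0599,-0.1578,0,0,0.05]
    - [-0.0701,-0.1642,0,0,0.05]
    - [-0.0819,-0.1693,0,0,0.05]
    - [-0.0935,-0.1738,0,0,0.05]
    - [-0.0945,-0.1738,0,0,0.05]
    - [-0.0945,-0.1738,0,0,0.05]

```text
t: 48.48
eef_pos: [546.0, 96.9, 323.4]
tcp_rot: [3.141, -0.002, -3.073]
ft_force: [-9.4, 0.6, 9.0]
opening: 0.12
grip_force: 30.0
```

```bash
python3 - <<'E'
from h import *
show()
E
```

```text
t 48.48 grasp [546.   96.9 152.4] cab [-53.   45.7] yaw -176.1 rp [ 3.141e+00 -2.000e-03] F [-9.4  0.6  9. ] open 0.12 grip 30.0
```

carry_out:
  series:
    - [0,0,0,0,0.2]
    - [0,0,0,0,0.35]
    - [0,0,0,0,0.35]
    - [0,0,-0.06,0,0.35]
    - [0,0,-0.12,0,0.4]
    - [0,0,-0.15,0,0.4]
    - [-0.04,-0.021,-0.15,0,0.4]
    - [-0.0813,-0.0426,-0.15,0,0.4]
    - [-0.0813,-0.0426,-0.15,0,0.4]
    - [-0.0813,-0.0426,-0.15,0,0.4]
    - [-0.0813,-0.0426,-0.1,0,0.4]
    - [-0.0813,-0.0426,-0.067,0,0.4]
    - [-0.0813,-0.0426,-0.067,0,0.4]
    - [-0.0813,-0.0426,-0.067,0,0.25]
    - [-0.0813,-0.0426,-0.067,0,0.1]
    - [-0.0813,-0.0426,-0.067,0,0.05]
    - [-0.0813,-0.0426,-0.067,0,0.05]
    - [-0.0813,-0.0426,-0.067,0,0.05]

```text
t: 50.72
eef_pos: [630.9, 60.3, 390.5]
tcp_rot: [3.14, 0.002, -3.073]
ft_force: [-0.2, 5.9, 3.3]
opening: 0.117
grip_force: 30.0
```

```bash
python3 - <<'E'
from h import *
show()
E
```

```text
t 50.73 grasp [630.9  60.3 219.5] cab [29.2  3.3] yaw -176.1 rp [3.14e+00 2.00e-03] F [-0.2  5.9  3.3] open 0.117 grip 30.0
```

carry_out:
  series:
    - [-0.0116,0.0015,0,0,0.05]
    - [-0.0225,0.006,0,0,0.05]
    - [-0.0318,0.0132,0,0,0.05]
    - [-0.039,0.0225,0,0,0.05]
    - [-0.0435,0.0334,0,0,0.05]
    - [-0.0445,0.04,0,0,0.05]
    - [-0.0445,0.0445,0,0,0.05]
    - [-0.0445,0.0455,0,0,0.05]
    - [-0.0445,0.0455,0,0,0.05]

```text
t: 51.85
eef_pos: [676.3, 107.4, 391.8]
tcp_rot: [-3.14, 0.02, -3.074]
ft_force: [38.1, -2.3, -5.7]
opening: 0.07
grip_force: 34.5
```

```bash
python3 - <<'E'
from h import *
show()
E
```

```text
t 51.85 grasp [676.3 107.4 220.8] cab [77.7 47.1] yaw -176.1 rp [-3.14  0.02] F [38.1 -2.3 -5.7] open 0.07 grip 34.5
```

carry_out:
  series:
    - [0,0,0,0,0.2]
    - [0,0,0,0,0.4]
    - [0,0,0,0,0.4]
    - [0,0,-0.06,0,0.4]
    - [0,0,-0.12,0,0.4]
    - [0.06,0.06,-0.18,0,0.4]
    - [0.12,0.12,-0.18,0,0.4]
    - [0.18,0.18,-0.18,0,0.4]
    - [0.18,0.22,-0.18,0,0.4]
    - [0.18,0.22,-0.18,0,0.4]

```text
t: 53.1
eef_pos: [475.7, 316.7, 570.2]
tcp_rot: [3.141, 0.0, -3.073]
ft_force: [-0.4, -0.0, -0.8]
opening: 0.4
grip_force: 0.0
```

```bash
python3 - <<'E'
from h import *
show()
p,d,c=cam('scene');P=cloud(d,c);Z=P[...,2]
m=((Z>224)&(Z<245)&(P[...,0]>560)&(P[...,0]<760)&(P[...,1]>0)&(P[...,1]<160));uv=np.argwhere(m).mean(0)[::-1];print('peg',uv,ray(c,*uv,231).round(1),m.sum())
cv2.imwrite('pics/s12.png',cv2.resize(p[80:260,200:440],(800,600),interpolation=cv2.INTER_CUBIC)[:,:,::-1])
E
```

```text
t 53.1 grasp [475.7 316.7 399.2] cab [-107.8  269.9] yaw -176.1 rp [3.141 0.   ] F [-0.4 -0.  -0.8] open 0.4 grip 0.0
peg [363.23076923 182.19230769] [670.9 106.4 231. ] 26
```

View pics/s12.png

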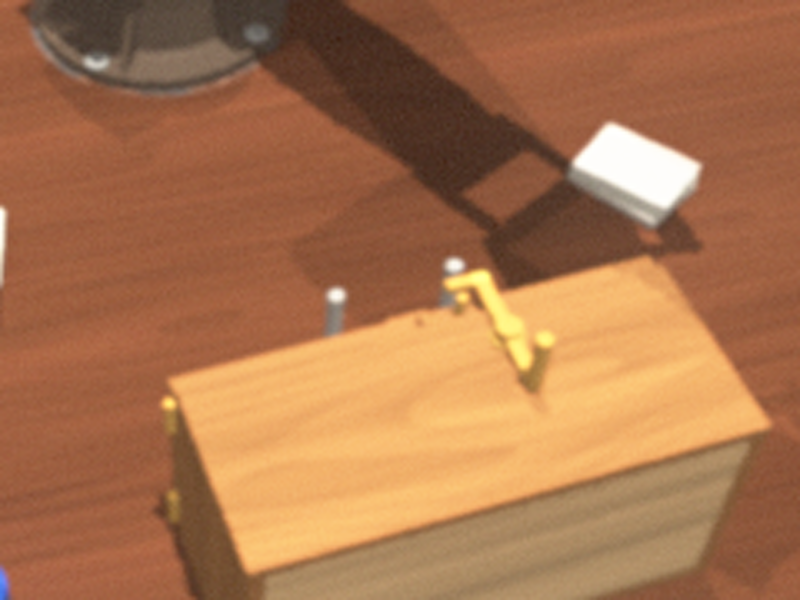

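The peg is back at (670.9,106.4), within 0.4 mm of where it was when closed. The hook lies in front of the stud at crop (460,300), and both handles are at their starting pixels. I hand the job in.

```bash
python3 -c "
from h import *
print(env.job_done())"
```

```text
the job is handed in; nothing more can be done
None
```

The job is handed in, though no verdict came back: all four lenses stood cap up on the ledges when I last saw them, both doors are shut and the latch is closed, with nothing else touched on purpose.

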